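# Set a type slug with self-closing tweezers

## Task

Take the self-closing tweezers from their stand, squeeze them open round the one tall brass type slug in the wooden type case, let them close on it, and set the slug fully home in the empty middle slot of the date coder's aluminium chase, pressing gently. Then stand the tweezers, shut, back in their stand. The gripper must not touch the type itself; leave the two lower blanks, the two slugs already set and the other things alone.

Things in the scene. Friction and masses are not known exactly. Their poses are not given: they have to be found in the camera images.
- tweezers: Steel cross-lock tweezers, 114 mm tall, 64 g, standing jaws down in their stand. Origin midway between the jaw tips (lowest point), z up the tool; the jaws part along y. Jaw blades 14 mm tall, 11 wide (x), 3.5 thick each. At z 14 an inner shoulder on each blade reaches 6 mm inward over the part and, resting on its top, pushes it. Arms cross at z 36.
- handles (a point): Point between the two handles to squeeze, 80 mm above the tips. They face +y and -y, 14 mm wide (x): flat from z 56 to 80, eased inward from there to z 92; flats 34 mm apart (outside) shut, 30 on the slug, 28 squeezed. Keep fingertips above z 57: below each flat a finger rest (top at z 56) stands 4 mm proud, on which they may push down.
- tail_top (a point): Top of the rigid black tail cap, 114 mm above the tips; cap 15 (x) x 17 (y) mm, 20 mm tall, by which the tool can be held without squeezing it.
- jaw_a (a joint): Opening angle of a jaw, rad (the other mirrors it): 0 shut, 0.06 on the slug, 0.096 fully open (19 mm gap). Pressing the handles together opens the jaws: from 9 N a side, fully at 17 N (30 N is safe). On the slug the spring drives the handles out with 14 N a side: holding with 5 to 7 N keeps the tool while the jaws grip; let go, it stays clamped.
- stand: Fixed tweezers stand: dark wooden block 34 x 36 mm on a steel foot 62 x 62 mm, 40 mm tall. Origin under its middle on the table. Pocket in the top 13.5 (x) x 13 mm (y), chamfered 2 mm, 34 mm deep; floor 6 mm above the origin, where the tips of the standing tweezers rest. The tweezers' y lies along the stand's y, either way round.
- type_case: Fixed wooden case 118 x 44 mm, 20 mm tall, origin under its middle on the table, x along its length. Three pockets in a row along x, 34 mm apart, each 24 x 14 mm and 12 mm deep (floor 8 mm above the origin). Type and blanks stand in them in any order, long side along the case's x.
- type_slug: The type slug to be set, the tallest in the case: brass block 22 (x) x 12 (y) mm, 30 mm tall, about 55 g, a low printing bar across each end of its top and a dark line round its foot. Origin at the middle of its foot. It stands 18 mm out of the case. Either way round is right.
- blank_1: Spacing blank, brass, 22 x 12 mm and only 24 mm tall; stands 12 mm out of the case. Origin at the middle of its foot. To be left.
- blank_2: The other spacing blank, the same.
- chase: Fixed type chase of the date coder: aluminium block 112 x 40 mm, top at 26 mm, on a steel plate 146 x 66 mm. Origin under its middle on the table, x along its length. Slugs already set stand 36 mm to either side along x and rise 18 mm above the block. The empty slot in the middle is 23 (x) x 13 mm (y), edges broken 1 mm, 12 mm deep.
- slot_floor (a point): Middle of the empty slot's floor, 14 mm above the chase's origin, axes as the chase; the foot of a slug that is home stands here. A sprung shoe with a ramp in the slot's -y wall is met some 10 mm above the floor: the slug must be pushed past it with 8 to 12 N down to the floor; it then holds the slug to the +y wall. Push no harder than 20 N.
- date_stamp: Bystander: wooden-handled hand stamp, 78 mm tall. Origin under its middle.
- tally_counter: Bystander: grey hand tally counter, 56 mm tall. Origin under its middle.
- dial_timer: Bystander: round dial timer, 64 mm across, 37 mm tall. Origin under its middle.
- ink_pad: Bystander: flat ink pad, 64 x 92 x 16 mm. Origin under its middle.
- label_roll: Bystander: white label roll, 83 mm across, 30 mm tall. Origin under its middle.
Things that resemble listed ones, but are neither listed nor needed, are in the scene too. There is more than one size of the type_case; the one meant has the size given above.

How it is judged:
On the way, in this order (a step that is already met when the one before it is completed fails the run):
1. The tweezers' jaws hold the type slug up, clear of the case (z of type_slug in the frame of type_case above 0.03 m and contact force between tweezers and type_slug above 0.5 N), for 0.2 s.
2. The slug is fully home in the middle slot of the chase (z of type_slug in the frame of slot_floor below 0.0015 m and horizontal distance between type_slug and slot_floor below 0.003 m and angle between type_slug's own z axis and vertical below 0.08 rad), for 0.2 s.
At the end, for the whole second after the job is handed in: The type slug stands upright in the chase's middle slot with its foot within 1.5 mm of the floor; the tweezers stand shut and upright (within 0.2 rad) in their stand, tips within 4 mm of the pocket's floor; both blanks are still in their pockets (within 6 mm); all is at rest (all of step 2 and z of tweezers in the frame of stand below 0.01 m and horizontal distance between tweezers and stand below 0.008 m and angle between tweezers's own z axis and vertical below 0.2 rad and value of joint jaw_a below 0.02 rad and linear speed of each of tweezers, type_slug below 0.02 m/s and distance of each of blank_1, blank_2 from where it was at the start of the episode below 0.006 m); the robot touches nothing.
It fails at once if The gripper's fingers touch the type slug (contact force between the fingers and type_slug above 0.3 N).
It fails at once if The tweezers bear on the slug, grip and push together, with more than 30 N (contact force between tweezers and type_slug above 30 N).
It fails at once if The tweezers or the gripper press on the chase with more than 25 N (contact force between any of tweezers, the fingers and chase above 25 N).
It fails at once if A blank is taken out or pushed about (distance of any of blank_1, blank_2 from where it was at the start of the episode above 0.012 m).
It fails at once if A bystander is shifted more than 20 mm (distance of any of date_stamp, tally_counter, dial_timer, ink_pad, label_roll from where it was at the start of the episode above 0.02 m).
It also fails if it takes over 70 s, if anything falls off the work surface, if the arm or the gripper's body presses on something with over 40 N, if the wrist force passes 120 N, or if a joint passes its speed limit or range.

## Robot

A 7-joint arm with a two-finger parallel gripper is mounted at the origin on a cart in front of the work surface, level with it; the furniture and walls round the work are solid. World frame = base frame: x ahead of the robot, y to its left, z up, the work surface at z = 0. Lengths are in m, angles in rad, forces in N, time in s.
With the tool pointing down it reaches from about 0.4 to 0.85 m from the base axis. Payload 10.4 kg.
Tool frame: the origin (TCP) lies at the very end of the fingers, on their centre line; the grasp point (between the pads) lies 19 mm behind it; z points along the fingers, x is the direction in which the jaws open and shut, and the axes are right-handed (so a half turn about z gives the same grasp; the last joint's range is limited). The gripper opens to 87 mm and grips with 3 to 60 N. Pads are 19 mm wide; open, the fingers measure 117 mm over their backs; the gripper's body (75 mm by 190 mm) begins 51 mm behind the grasp point.
Start: joints at [-1.211, 0.332, -0.065, 1.46, 0.022, 1.35, -0.088], TCP at [0.233, 0.58, 0.223] pointing down, gripper open.
Joint ranges: [-2.6, 2.6], [-0.5, 2.12], [-1.47, 1.34], [0.16, 2.42], [-1.27, 4.41], [0.06, 2.06], [-2.6, 2.6]. Speed limits (rad/s): [2.22, 2.22, 2.79, 2.79, 3.14, 3.14, 3.14].

## Interface

Orientations are given as a unit quaternion [x, y, z, w].
In Python, from bench import r gives the robot as it stands. The module is installed in compiled form; this text tells all that it offers.
- The arm moves only by the tool carry_out, never from a script. Its argument "commands" is a list that holds one entry, the list of rows, each a list of 7 numbers: the closure in counts, from 0 (fully open) to 255 (shut), then the shift along the tool's x, y, z in units of 25 mm (1.0 is 25 mm), then the turn, a rotation vector about the tool's x, y, z in units of 5 degrees (1.0 is 5 degrees). A call has 1 to 12 rows; each row is the pose to reach, as a shift and turn from the pose measured when the call began, along the tool's axes at that moment; what a row does not reach only later rows make up. A row lasts 1/8 s, in which the tool goes at most 62.5 mm and 10.7 degrees, less where a joint would pass 70% of its speed; a pose out of reach is approached as far as the arm can. A call with a gripper value outside its range is refused whole. The fingers move at their own pace and stop on an object; "grip_force" is the grip in N (left out, the last holds). Time passes only in rows, so rows that repeat a pose let the fingers close. It gives the time, the measured TCP pose, the force and the opening at its end, in the units of the state.
- r.read_state(): the state, without advancing time (a new reading comes with each control period).
- r.camera(name): name is "scene" or "top" or "wrist"; returns the picture (420x560x3 uint8, blue, green, red); there is no depth.
- r.camera_info(name): a dict with "fx", "fy", "cx", "cy" (pixels), "origin" and "rotation" of the camera in the world. Camera axes: x right, y down, z forward; pixel columns grow to the right and rows downward; lengths in m; the calibration is good to about 2 mm. A picture is of the moment at which its call begins: read the wrist's pose just before it. camera_info takes no time and is no camera call; for the wrist camera it gives the pose at the moment of the call.
- r.close_job(): hands the job in, once; it reports no verdict.
The state is a dict: "time": time; "joint_positions": joint angles; "joint_vel": joint speeds; "joint_torque": joint torques, N m; "ee_pos": TCP position; "eef_rot": TCP orientation; "ft_force": force on the tool from outside, world axes, zero at the start; "torque": the same for the moment, N m; "width": finger opening in m.
Only numpy, scipy, OpenCV 4.12 (cv2) and the standard library are available. Lean on these libraries where they do the work, as an engineer would, in place of code of your own. Each camera call takes 0.05 s, during which the arm holds its last target.

## Working session

There is one attempt and no reset: what is moved stays moved. The work goes in short steps, Python scripts to look and compute and a tool call to move; the robot and the scene stay as the last step left them, time stands still between calls to the robot, and variables do not carry over. Pictures are saved under pics/ and viewed, and the job is handed in when it is done.

Besides the shell and the picture viewer there is one more tool, called as a command line: name --argument value ..., lists and objects as JSON in quotes. carry_out: Moves the arm, as the interface text tells. Its arguments: {"type":"object","properties":{"commands":{"type":"array"},"grip_force":{"type":"number"}},"required":["commands"]}

```bash
mkdir -p pics; ls; python3 - <<'E'
from bench import r
import cv2,numpy as np
print(r.read_state())
for n in ["scene","top","wrist"]:
    cv2.imwrite(f"pics/{n}0.png",r.camera(n)); i=r.camera_info(n); print(n,{k:np.round(v,4).tolist() for k,v in i.items()})
E
```

```text
pics
{'time': 0.0, 'joint_positions': array([-1.21063004,  0.3329128 , -0.06467934,  1.46093996,  0.02158679,
        1.34995696, -0.08849554]), 'joint_vel': array([ 0.00080985, -0.00142598,  0.00146257, -0.00013497, -0.00014309,
        0.00214695, -0.00047491]), 'joint_torque': array([-1.06177793e-04, -6.23255897e+01,  2.45791138e-02, -3.89890873e+01,
       -6.14151685e-02,  3.99047288e-02,  1.46844422e-04]), 'ee_pos': array([0.23329176, 0.57938635, 0.22172901]), 'eef_rot': array([ 8.28699110e-01,  5.59693850e-01, -6.11653825e-04,  4.52943990e-04]), 'ft_force': array([-0.77768156,  0.05850831, -0.06623007]), 'torque': array([ 0.00862344, -0.01325985,  0.00518509]), 'width': 0.08723878404320329}
scene {'fx': 521.7544, 'fy': 521.7544, 'cx': 277.1012, 'cy': 217.9348, 'origin': [-0.1539, -0.6589, 0.5743], 'rotation': [0.7612, -0.4091, 0.2389, -0.4428]}
top {'fx': 524.4161, 'fy': 524.4161, 'cx': 285.8206, 'cy': 204.1003, 'origin': [0.4043, -0.1593, 1.0717], 'rotation': [0.7156, -0.6952, 0.058, -0.0369]}
wrist {'fx': 362.2767, 'fy': 362.2767, 'cx': 280.6093, 'cy': 216.9896, 'origin': [0.1682, 0.6058, 0.3837], 'rotation': [0.8218, 0.555, 0.0716, 0.1069]}
```

View pics/scene0.png

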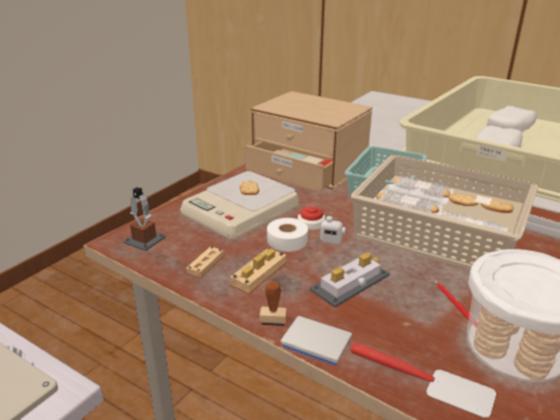

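View pics/top0.png

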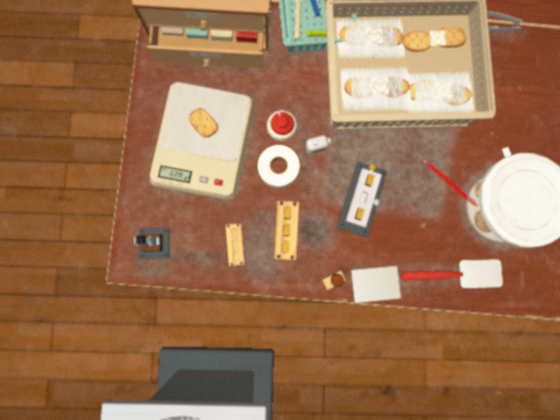

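View pics/wrist0.png

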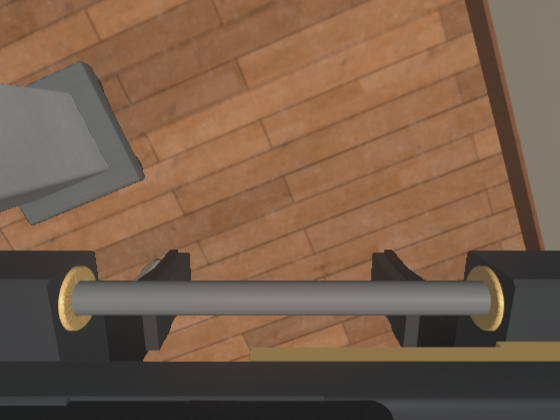

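```bash
cat > h.py <<'E'
import numpy as np, cv2
from scipy.spatial.transform import Rotation as R
def ray(i,u,v):
    d=R.from_quat(i["rotation"]).apply([(u-i["cx"])/i["fx"],(v-i["cy"])/i["fy"],1.0]); return np.array(i["origin"]),d
def at_z(i,u,v,z):
    o,d=ray(i,u,v); return o+d*(z-o[2])/d[2]
def proj(i,p):
    q=R.from_quat(i["rotation"]).inv().apply(np.array(p)-i["origin"]); return np.stack([i["cx"]+i["fx"]*q[...,0]/q[...,2], i["cy"]+i["fy"]*q[...,1]/q[...,2]],-1)
def tri(*rays):
    A=0;b=0
    for o,d in rays:
        d=d/np.linalg.norm(d);P=np.eye(3)-np.outer(d,d);A=A+P;b=b+P@o
    return np.linalg.solve(A,b)
def crop(im,u0,v0,u1,v1,s,name):
    c=im[v0:v1,u0:u1]; cv2.imwrite(name,cv2.resize(c,None,fx=s,fy=s,interpolation=cv2.INTER_CUBIC))
E
python3 - <<'E'
from bench import r
from h import *
t=r.camera_info("top")
for n,u,v,z in [("stand",153,242,0),("caseS",235,244,.02),("caseL",287,230,.02),("chase",362,200,.026),("counter",318,144,.05),("roll",278,166,.03),("stamp",334,281,.03),("pad",376,284,.016),("origin",215,380,0)]:
    print(n,at_z(t,u,v,z).round(3))
im=cv2.imread("pics/top0.png")
crop(im,210,180,400,300,4,"pics/c1.png")
crop(im,120,215,190,270,8,"pics/c2.png")
im=cv2.imread("pics/scene0.png")
crop(im,180,230,400,310,3.6,"pics/c3.png")
crop(im,110,180,180,260,7,"pics/c4.png")
E
```

```text
stand [0.464 0.078 0.   ]
caseS [ 0.463 -0.089  0.02 ]
caseL [ 0.494 -0.193  0.02 ]
chase [ 0.559 -0.343  0.026]
counter [ 0.666 -0.249  0.05 ]
roll [ 0.623 -0.171  0.03 ]
stamp [ 0.395 -0.288  0.03 ]
pad [ 0.392 -0.374  0.016]
origin [ 0.196 -0.059  0.   ]
```

View pics/c1.png

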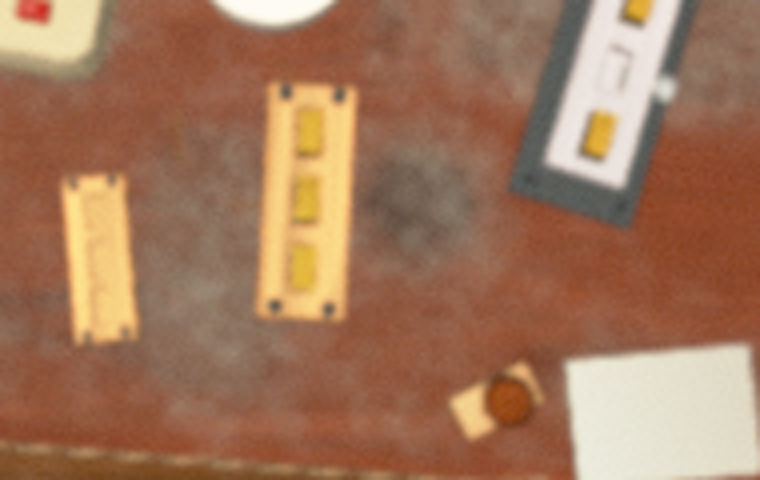

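View pics/c2.png

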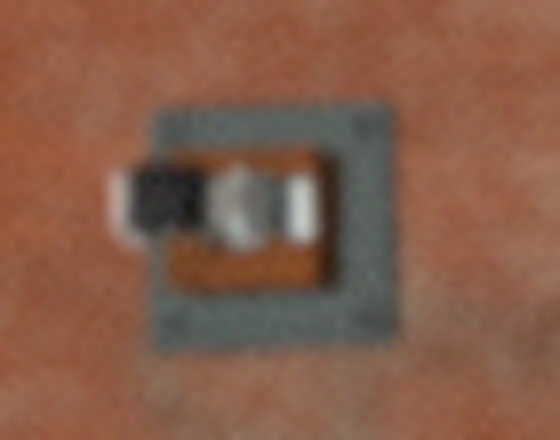

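View pics/c3.png

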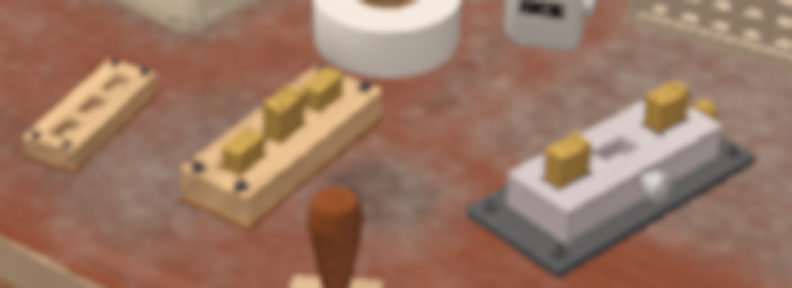

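View pics/c4.png

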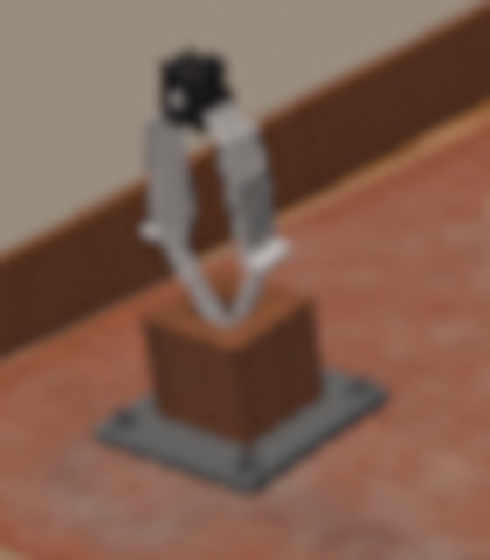

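```bash
cat >> h.py <<'E'
def goto(s,pos,yaw):
    """tool-frame shift (25mm units) and turn (5deg units) to reach TCP pos with tool straight down and tool x at yaw (deg)"""
    R0=R.from_quat(s["eef_rot"]); c,sn=np.cos(np.deg2rad(yaw)),np.sin(np.deg2rad(yaw))
    Rt=R.from_matrix(np.array([[c,sn,0],[sn,-c,0],[0,0,-1]]).T)
    sh=R0.inv().apply(np.array(pos)-s["ee_pos"])/0.025
    tn=np.rad2deg((R0.inv()*Rt).as_rotvec())/5
    return sh.round(3),tn.round(3)
def yawof(s): m=R.from_quat(s["eef_rot"]).as_matrix(); return np.rad2deg(np.arctan2(m[1,0],m[0,0]))
E
python3 - <<'E'
from bench import r
from h import *
s=r.read_state(); w=r.camera_info("wrist")
R0=R.from_quat(s["eef_rot"])
print("cam in tool",R0.inv().apply(w["origin"]-s["ee_pos"]).round(4)); print((R0.inv()*R.from_quat(w["rotation"])).as_matrix().round(3))
print(yawof(s),goto(s,[0.44,0.08,0.27],90))
E
```

```text
cam in tool [-1.000e-04 -7.020e-02 -1.617e-01]
[[ 1.    -0.    -0.   ]
 [ 0.     0.967  0.255]
 [ 0.    -0.255  0.967]]
68.06937778099076 (array([-15.449,  15.131,  -1.905]), array([-2.000e-03,  1.200e-02, -4.386e+00]))
```

```bash
python3 - <<'E'
from bench import r
from h import *
s=r.read_state()
print(goto(s,[0.464,0.078,0.25],90))
E
```

```text
(array([-15.164,  16.051,  -1.105]), array([-2.000e-03,  1.200e-02, -4.386e+00]))
```

carry_out --commands '[[[0,-2,2.1,-1.1,0,0,-0.6],[0,-3.8,4,-1.1,0,0,-1.2],[0,-5.7,6,-1.1,0,0,-1.8],[0,-7.6,8,-1.1,0,0,-2.4],[0,-9.5,10,-1.1,0,0,-3],[0,-11.4,12,-1.1,0,0,-3.6],[0,-13.3,14,-1.1,0,0,-4.2],[0,-15.16,16.05,-1.1,0,0,-4.4],[0,-15.16,16.05,-1.1,0,0,-4.4],[0,-15.16,16.05,-1.1,0,0,-4.4],[0,-15.16,16.05,-1.1,0,0,-4.4],[0,-15.16,16.05,-1.1,0,0,-4.4]]]'

```text
time: 1.65
ee_pos: [0.4636, 0.0793, 0.2497]
eef_rot: [0.706, 0.708, -0.001, 0.0]
ft_force: [1.2, 0.5, -0.4]
width: 0.0868
```

```bash
cat > look.py <<'E'
import sys,json
from bench import r
from h import *
n=sys.argv[1]
s=r.read_state(); i=r.camera_info("wrist"); im=r.camera("wrist")
cv2.imwrite(f"pics/{n}.png",im)
json.dump({"i":{k:np.array(v).tolist() for k,v in i.items()},"s":{k:np.array(v).tolist() for k,v in s.items()}},open(f"{n}.json","w"))
print(s["ee_pos"].round(4),yawof(s),s["ft_force"].round(2),s["width"].round(4),s["time"].round(2))
E
python3 look.py w1
```

```text
Traceback (most recent call last):
  File "look.py", line 8, in <module>
    print(s["ee_pos"].round(4),yawof(s),s["ft_force"].round(2),s["width"].round(4),s["time"].round(2))
                                                               ^^^^^^^^^^^^^^^^
AttributeError: 'float' object has no attribute 'round'
```

View pics/w1.png

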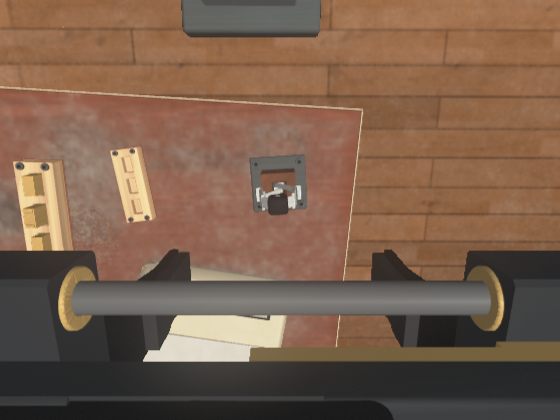

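```bash
sed -i 's/round(s\["width"\]//; s/s\["width"\].round(4),s\["time"\].round(2)/s["width"],s["time"]/' look.py; python3 - <<'E'
from h import *
crop(cv2.imread("pics/w1.png"),240,145,320,220,8,"pics/w1c.png")
E
```

```text
(no output)
```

View pics/w1c.png

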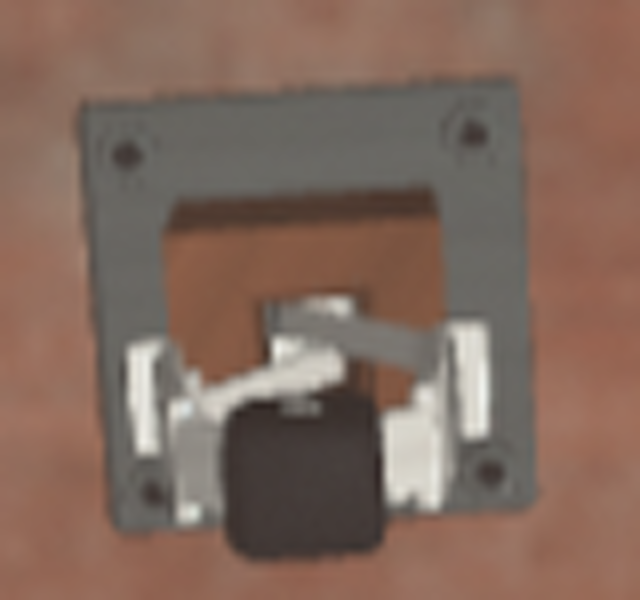

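```bash
python3 - <<'E'
from h import *
import json
i=json.load(open("w1.json"))["i"] if 0 else None
E
python3 look.py w1b; python3 - <<'E'
from h import *
import json
i=json.load(open("w1b.json"))["i"]
f=lambda c,z:at_z(i,240+(c[0]+.5)/8-.5,145+(c[1]+.5)/8-.5,z)
for z in (0,.004,.006):
    P=np.array([f(c,z) for c in [(82,100),(520,80),(537,500),(113,530)]])
    print(z,P.mean(0).round(4),[np.linalg.norm(P[k]-P[k-1]).round(4) for k in range(4)],[np.rad2deg(np.arctan2(*(P[b]-P[a])[[1,0]])).round(1) for a,b in ((0,1),(3,2),(0,3),(1,2))])
    P=np.array([f(c,z) for c in [(127,155),(473,133),(490,473),(153,492)]]); print(P.mean(0).round(4))
print("cap",f((304,478),.12).round(4))
P=np.array([f(c,.12) for c in [(228,405),(382,398),(385,550),(230,553)]]);print(P.mean(0).round(4),[np.linalg.norm(P[k]-P[k-1]).round(4) for k in range(4)],[np.rad2deg(np.arctan2(*(P[b]-P[a])[[1,0]])).round(1) for a,b in ((0,1),(3,2))])
# finger rests: outer; z=62
for c in [(147,398),(470,380)]: print(f(c,.062).round(4))
t=__import__("bench").r.camera_info("top")
P=np.array([at_z(t,120+u/8,215+v/8,.004) for u,v in [(155,107),(397,107),(395,345),(152,350)]]);print("top",P.mean(0).round(4))
E
```

```text
[0.4636 0.0793 0.2498] 90.19367072670022 [0.64 0.5  0.58] 0.08707272246676043 1.7
0 [0.4614 0.0769 0.    ] [np.float64(0.0624), np.float64(0.0616), np.float64(0.0607), np.float64(0.0621)] [np.float64(92.8), np.float64(94.4), np.float64(3.1), np.float64(3.5)]
[0.4628 0.0766 0.    ]
0.004 [0.4608 0.077  0.004 ] [np.float64(0.0618), np.float64(0.061), np.float64(0.0601), np.float64(0.0615)] [np.float64(92.8), np.float64(94.4), np.float64(3.1), np.float64(3.5)]
[0.4621 0.0766 0.004 ]
0.006 [0.4604 0.077  0.006 ] [np.float64(0.0615), np.float64(0.0608), np.float64(0.0598), np.float64(0.0612)] [np.float64(92.8), np.float64(94.4), np.float64(3.1), np.float64(3.5)]
[0.4618 0.0767 0.006 ]
cap [0.4595 0.0767 0.12  ]
[0.4594 0.077  0.12  ] [np.float64(0.0156), np.float64(0.0158), np.float64(0.016), np.float64(0.0161)] [np.float64(92.8), np.float64(91.3)]
[0.4626 0.057  0.062 ]
[0.4602 0.0965 0.062 ]
top [0.4608 0.074  0.004 ]
```

```bash
python3 - <<'E'
from bench import r
from h import *
s=r.read_state()
print(goto(s,[0.494,-0.193,0.15],90))
print(goto(s,[0.559,-0.343,0.15],75))
E
```

```text
(array([-10.885,   1.179,   4.004]), array([-0.005,  0.011,  0.037]))
(array([-16.893,   3.76 ,   4.009]), array([-0.004,  0.012,  3.037]))
```

carry_out --commands '[[[0,-2,0.2,0,0,0,0],[0,-4,0.4,0,0,0,0],[0,-6,0.6,1,0,0,0],[0,-8,0.8,2,0,0,0],[0,-9.8,1.0,3.2,0,0,0],[0,-10.9,1.2,4,0,0,0],[0,-10.9,1.2,4,0,0,0],[0,-10.9,1.2,4,0,0,0],[0,-10.9,1.2,4,0,0,0]]]'

```text
time: 2.88
ee_pos: [0.4952, -0.192, 0.1508]
eef_rot: [0.705, 0.709, 0.0, 0.0]
ft_force: [-0.3, 0.3, 0.7]
width: 0.087
```

```bash
python3 look.py w2
```

```text
[ 0.4952 -0.192   0.1508] 90.30537768876056 [-0.3   0.34  0.7 ] 0.08704224381626995 2.875
```

View pics/w2.png

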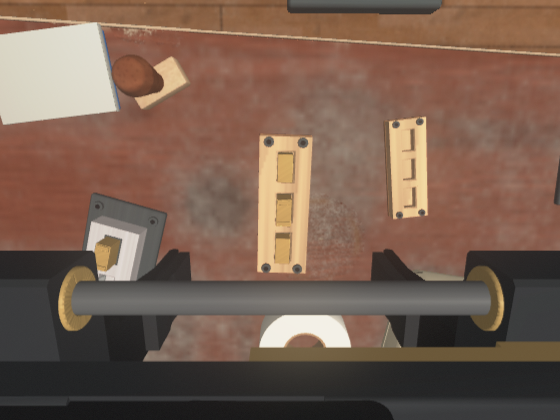

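```bash
python3 - <<'E'
from h import *
im=cv2.imread("pics/w2.png")
crop(im,245,125,325,210,7,"pics/w2a.png")
crop(im,245,185,325,280,6,"pics/w2b.png")
E
```

```text
(no output)
```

View pics/w2a.png

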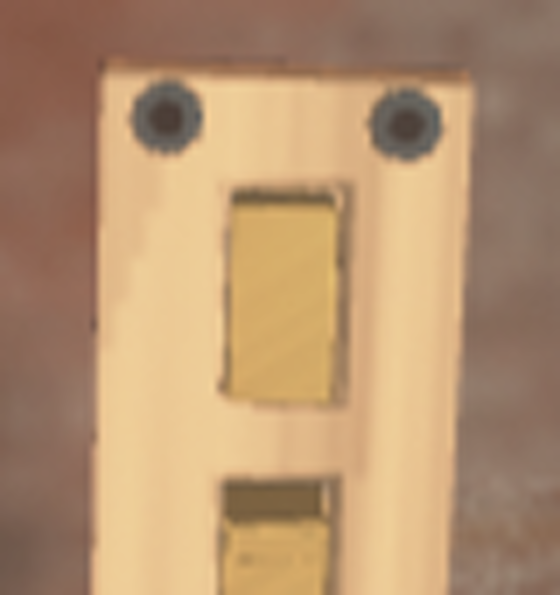

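View pics/w2b.png

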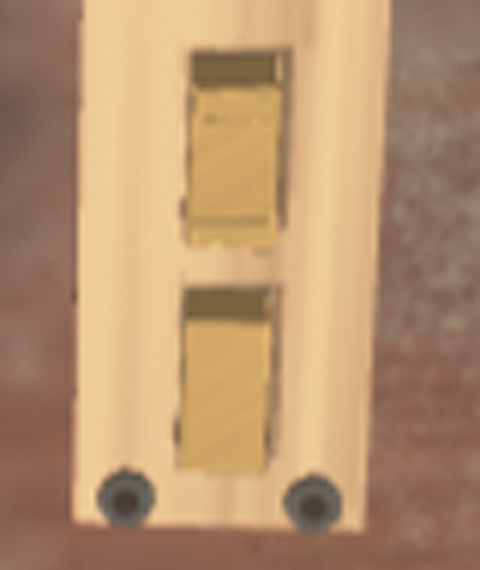

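```bash
python3 - <<'E'
from h import *
import json
i=json.load(open("w2.json"))["i"]
fa=lambda c,z:at_z(i,245+(c[0]+.5)/7-.5,125+(c[1]+.5)/7-.5,z)
fb=lambda c,z:at_z(i,245+(c[0]+.5)/6-.5,185+(c[1]+.5)/6-.5,z)
ang=lambda P,prs:[np.rad2deg(np.arctan2(*(P[b]-P[a])[[1,0]])).round(1) for a,b in prs]
P=np.array([fa((103,72),.02),fa((471,75),.02),fb((366,528),.02),fb((76,522),.02)])
print("case",P.mean(0).round(4),[np.linalg.norm(P[k]-P[k-1]).round(4) for k in range(4)],ang(P,((0,3),(1,2),(0,1),(3,2))))
P=np.array([fb(c,.038) for c in [(190,88),(281,88),(274,243),(185,243)]])
print("slug",P.mean(0).round(4),[np.linalg.norm(P[k]-P[k-1]).round(4) for k in range(4)],ang(P,((0,3),(1,2),(0,1),(3,2))))
P=np.array([fa((167,118),.02),fa((405,123),.02),fb((314,502),.02),fb((126,497),.02)]);print("bolts",P.mean(0).round(4),ang(P,((0,3),(1,2),(0,1),(3,2))))
for n,f,c in (("b1",fa,[(231,205),(336,207),(331,400),(224,398)]),("b2",fb,[(185,320),(271,322),(265,470),(178,468)])):
  P=np.array([f(k,.032) for k in c]); print(n,P.mean(0).round(4),[np.linalg.norm(P[k]-P[k-1]).round(4) for k in range(4)])
E
```

```text
case [ 0.4937 -0.1896  0.02  ] [np.float64(0.1161), np.float64(0.0414), np.float64(0.1167), np.float64(0.0421)] [np.float64(-1.4), np.float64(-1.1), np.float64(89.8), np.float64(89.0)]
slug [ 0.4937 -0.1898  0.038 ] [np.float64(0.0208), np.float64(0.0117), np.float64(0.0208), np.float64(0.0117)] [np.float64(-1.7), np.float64(-1.8), np.float64(90.3), np.float64(90.3)]
bolts [ 0.4943 -0.1898  0.02  ] [np.float64(-1.5), np.float64(-1.4), np.float64(89.1), np.float64(88.7)]
b1 [ 0.4598 -0.189   0.032 ] [np.float64(0.0213), np.float64(0.0115), np.float64(0.0213), np.float64(0.0119)]
b2 [ 0.5276 -0.1906  0.032 ] [np.float64(0.0215), np.float64(0.0117), np.float64(0.0215), np.float64(0.012)]
```

```bash
python3 - <<'E'
from bench import r
from h import *
s=r.read_state()
print(goto(s,[0.545,-0.343,0.15],72))
E
```

```text
(array([-6.043,  1.964,  0.035]), array([0.01 , 0.004, 3.659]))
```

carry_out --commands '[[[0,-2,0.7,0,0,0,1.3],[0,-4,1.3,0,0,0,2.6],[0,-6,2,0,0,0,3.7],[0,-6,2,0,0,0,3.7],[0,-6,2,0,0,0,3.7],[0,-6,2,0,0,0,3.7]]]'

```text
time: 3.68
ee_pos: [0.5465, -0.3401, 0.1513]
eef_rot: [0.809, 0.587, 0.001, 0.0]
ft_force: [-0.1, 0.1, 0.2]
width: 0.0869
```

```bash
python3 look.py w3
```

```text
[ 0.5465 -0.3401  0.1513] 71.9406773591656 [-0.14  0.1   0.23] 0.08692105293470026 3.675
```

View pics/w3.png

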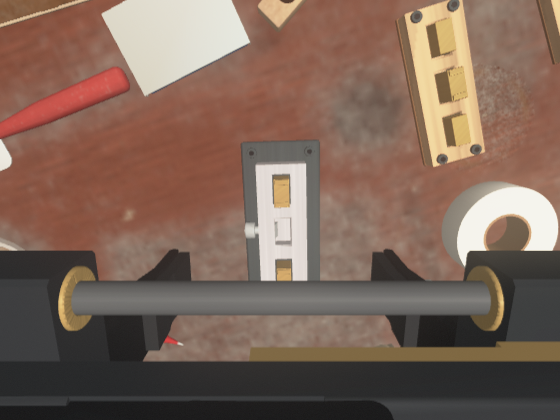

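carry_out --commands '[[[0,0,1.4,0,0,0,0],[0,0,1.4,0,0,0,0],[0,0,1.4,0,0,0,0]]]'

```text
time: 4.1
ee_pos: [0.5794, -0.3506, 0.1516]
eef_rot: [0.809, 0.587, 0.001, 0.0]
ft_force: [-0.4, -0.0, 0.4]
width: 0.0868
```

```bash
python3 look.py w4; python3 - <<'E'
from h import *
im=cv2.imread("pics/w4.png")
crop(im,235,85,335,175,7,"pics/w4a.png")
crop(im,235,165,335,255,7,"pics/w4b.png")
E
```

```text
[ 0.5794 -0.3506  0.1516] 71.95872212692646 [-0.38 -0.01  0.39] 0.08680750692829595 4.1
```

View pics/w4a.png

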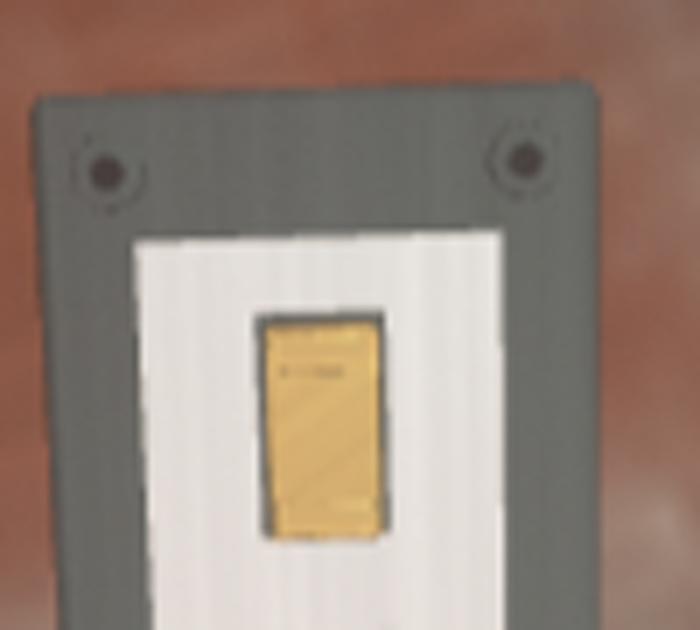

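View pics/w4b.png

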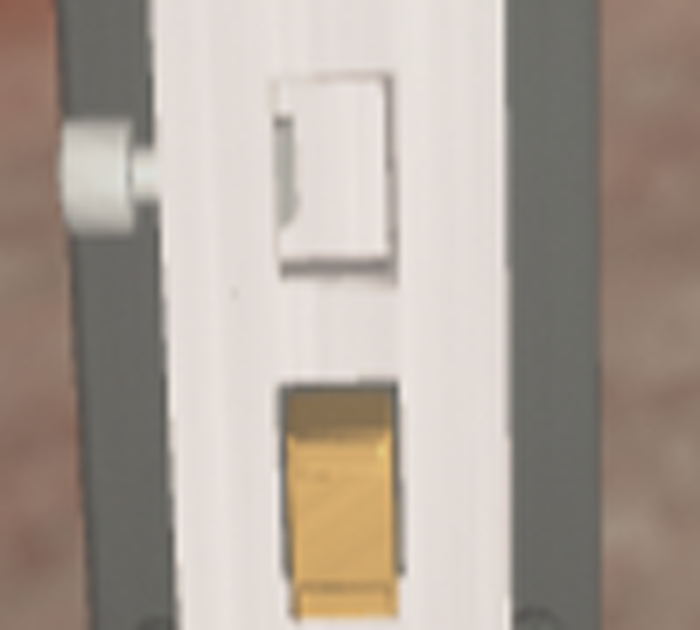

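```bash
python3 - <<'E'
from h import *
import json
i=json.load(open("w4.json"))["i"]
fa=lambda c,z:at_z(i,235+(c[0]+.5)/7-.5,85+(c[1]+.5)/7-.5,z)
fb=lambda c,z:at_z(i,235+(c[0]+.5)/7-.5,165+(c[1]+.5)/7-.5,z)
nl=np.linalg.norm
ang=lambda a,b:np.rad2deg(np.arctan2(*(b-a)[[1,0]])).round(1)
P=np.array([fb(c,.026) for c in [(272,78),(390,73),(397,278),(280,278)]])
print("slot",P.mean(0).round(4),[nl(P[k]-P[k-1]).round(4) for k in range(4)],ang(P[0],P[3]),ang(P[1],P[2]),ang(P[0],P[1]),ang(P[3],P[2]))
L=fa((135,242),.026),fb((180,630),.026); Rr=fa((502,232),.026),fb((512,630),.026)
print("block",ang(*L),ang(*Rr),ang(L[0],Rr[0]),nl(L[0]-Rr[0]),nl(L[1]-Rr[1]))
cy=np.array([np.cos(np.deg2rad(69)),np.sin(np.deg2rad(69))])
for nm,a in [("mid front",(L[0]+Rr[0])/2),("mid back",(L[1]+Rr[1])/2),("slotmid",P.mean(0))]: print(nm,a.round(4),"along y",(a[:2]@cy).round(4),"along x",(a[:2]@[cy[1],-cy[0]]).round(4))
# set slugs
S1=np.array([fa(c,.044) for c in [(265,325),(378,322),(384,535),(274,537)]])
print("slug front",S1.mean(0).round(4),ang(S1[0],S1[3]),ang(S1[1],S1[2]),nl(S1[0]-S1[1]),nl(S1[0]-S1[3]))
S2=np.array([fb(c,.044) for c in [(287,438),(393,435),(398,616),(292,618)]])
print("slug back",S2.mean(0).round(4),nl(S2[0]-S2[1]),nl(S2[0]-S2[3]),ang(S1.mean(0),S2.mean(0)),nl(S1.mean(0)-S2.mean(0)),((S1+S2)/2).mean(0))
Pb=[fa((107,173),.006),fa((526,160),.006)]; print("bolts",Pb,ang(*Pb))
E
```

```text
slot [ 0.564 -0.344  0.026] [np.float64(0.0233), np.float64(0.0134), np.float64(0.0239), np.float64(0.0136)] -16.1 -15.7 74.4 71.9
block -16.3 -16.4 73.5 0.040122940624689636 0.040008648028834574
mid front [ 0.5106 -0.3286  0.026 ] along y -0.1238 along x 0.5945
mid back [ 0.617  -0.3598  0.026 ] along y -0.1148 along x 0.705
slotmid [ 0.564 -0.344  0.026] along y -0.119 along x 0.6498
slug front [ 0.5295 -0.334   0.044 ] -15.9 -16.1 0.011678154596109314 0.02179058126331898
slug back [ 0.5987 -0.3545  0.044 ] 0.011733155621725203 0.0211721859258336 -16.5 0.07219364363898516 [ 0.56412792 -0.34422375  0.044     ]
bolts [array([ 0.4960768 , -0.34965593,  0.006     ]), array([ 0.50976948, -0.30295421,  0.006     ])] 73.7
```

```bash
python3 - <<'E'
from bench import r
from h import *
s=r.read_state()
print(goto(s,[0.461,0.077,0.17],93.4))
E
```

```text
(array([14.802, -9.8  , -0.728]), array([ 0.022, -0.012, -4.293]))
```

carry_out --commands '[[[0,2,-1.3,-0.8,0,0,-0.6],[0,4,-2.6,-1,0,0,-1.2],[0,6,-4,-1,0,0,-1.8],[0,8,-5.3,-1,0,0,-2.4],[0,10,-6.6,-1,0,0,-3],[0,12,-8,-1,0,0,-3.6],[0,14,-9.3,-0.8,0,0,-4.1],[0,14.8,-9.8,-0.73,0,0,-4.3],[0,14.8,-9.8,-0.73,0,0,-4.3],[0,14.8,-9.8,-0.73,0,0,-4.3],[0,14.8,-9.8,-0.73,0,0,-4.3]]]'

```text
time: 5.52
ee_pos: [0.4614, 0.0753, 0.1701]
eef_rot: [0.687, 0.727, 0.001, 0.001]
ft_force: [0.5, 0.8, 0.2]
width: 0.087
```

```bash
python3 look.py w5; python3 - <<'E'
from h import *
im=cv2.imread("pics/w5.png")
crop(im,220,140,350,260,6,"pics/w5a.png")
E
```

```text
[0.4614 0.0753 0.1701] 93.26770106380732 [0.49 0.79 0.16] 0.08704014080962055 5.525
```

View pics/w5a.png

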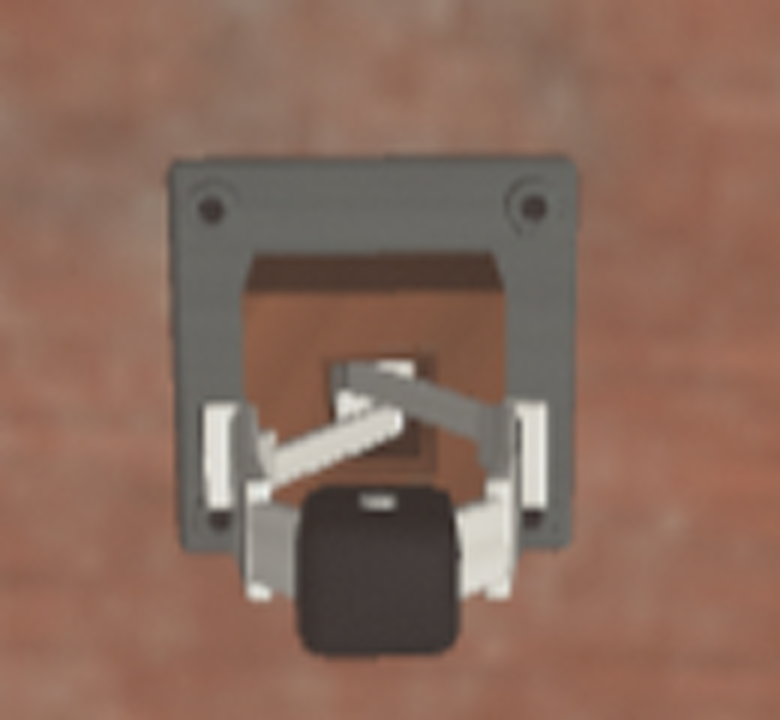

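```bash
python3 - <<'E'
from h import *
from bench import r
import json
i=json.load(open("w5.json"))["i"]
f=lambda c,z:at_z(i,220+(c[0]+.5)/6-.5,140+(c[1]+.5)/6-.5,z)
nl=np.linalg.norm
ang=lambda a,b:np.rad2deg(np.arctan2(*(b-a)[[1,0]])).round(1)
P=[f(c,.12) for c in [(300,490),(456,487),(458,652),(300,655)]];print("cap",np.mean(P,0).round(4),ang(P[0],P[1]),ang(P[3],P[2]),nl(P[0]-P[1]),nl(P[0]-P[3]))
P=[f(c,.062) for c in [(204,404),(546,402),(546,507),(206,509)]];print("rests",np.mean(P,0).round(4),ang(P[0],P[1]),ang(P[3],P[2]),nl(P[0]-P[1]),nl(P[0]-P[3]))
P=[f(c,.004) for c in [(170,160),(577,157),(572,548),(180,550)]];print("foot",np.mean(P,0).round(4),ang(P[0],P[1]),ang(P[3],P[2]),nl(P[0]-P[1]),nl(P[0]-P[3]))
P=[f(c,.04) for c in [(244,292),(505,290)]];print("block front",np.mean(P,0).round(4),ang(P[0],P[1]),nl(P[0]-P[1]))
s=r.read_state()
print(goto(s,[0.460,0.0768,0.066],93.4))
E
```

```text
cap [0.4584 0.0767 0.12  ] 94.4 94.4 0.0157708457062634 0.01767492988329905
rests [0.4614 0.0768 0.062 ] 93.6 93.6 0.04358285914672964 0.01392398159144078
foot [0.461  0.0769 0.004 ] 93.7 93.6 0.06120200527262937 0.061339283584834405
block front [0.444  0.0758 0.04  ] 93.7 0.03549099051597299
(array([ 0.049, -0.058,  4.163]), array([ 0.025, -0.005, -0.022]))
```

carry_out --commands '[[[60,0.06,-0.02,1,0,0,0],[80,0.06,-0.02,2,0,0,0],[90,0.06,-0.02,3,0,0,0],[90,0.06,-0.02,4,0,0,0],[90,0.06,-0.02,4.16,0,0,0],[90,0.06,-0.02,4.16,0,0,0],[90,0.06,-0.02,4.16,0,0,0]]]' --grip_force 6

```text
time: 6.45
ee_pos: [0.4617, 0.0772, 0.0671]
eef_rot: [0.687, 0.727, 0.002, 0.001]
ft_force: [0.1, -0.3, 0.5]
width: 0.0563
```

carry_out --commands '[[[110,0,-0.02,0.08,0,0,0],[255,0,-0.02,0.08,0,0,0],[255,0,-0.02,0.08,0,0,0],[255,0,-0.02,0.08,0,0,0],[255,0,-0.02,0.08,0,0,0],[255,0,-0.02,0.08,0,0,0]]]' --grip_force 6

```text
time: 7.2
ee_pos: [0.4612, 0.0772, 0.0651]
eef_rot: [0.687, 0.727, 0.002, 0.001]
ft_force: [-0.2, -0.2, 0.3]
width: 0.0346
```

```bash
python3 look.py w6
```

```text
[0.4612 0.0772 0.0651] 93.27264279156226 [-0.23 -0.19  0.34] 0.03462020314016748 7.2
```

View pics/w6.png

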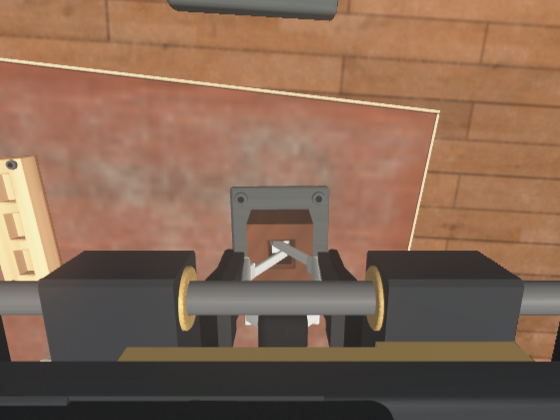

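carry_out --commands '[[[255,0,0,-0.4,0,0,0],[255,0,0,-1,0,0,0],[255,0,0,-1.8,0,0,0],[255,0,0,-2.6,0,0,0],[255,0,0,-3.4,0,0,0],[255,0,0,-3.4,0,0,0],[255,0,0,-3.4,0,0,0]]]' --grip_force 6

```text
time: 8.12
ee_pos: [0.4607, 0.077, 0.1499]
eef_rot: [0.687, 0.727, 0.002, 0.001]
ft_force: [-0.3, 0.0, -1.3]
width: 0.0353
```

```bash
python3 look.py w7;  python3 - <<'E'
from bench import r
from h import *
s=r.read_state()
print(goto(s,[0.4938,-0.1898,0.15],88.6))
E
```

```text
[0.4607 0.077  0.1499] 93.27630834317951 [-0.3   0.01 -1.28] 0.03532500860158269 8.125
(array([-10.73 ,   0.721,  -0.023]), array([ 0.032, -0.011,  0.935]))
```

View pics/w7.png

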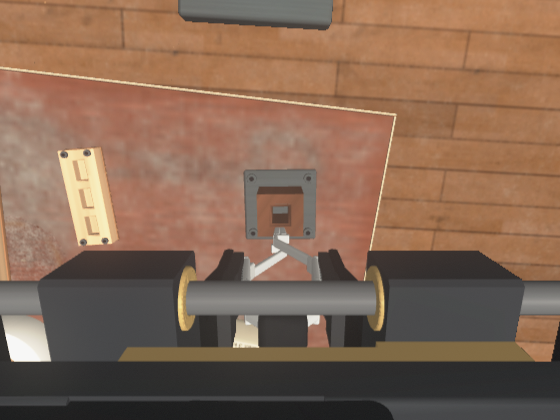

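carry_out --commands '[[[255,-1,0.07,0,0,0,0.1],[255,-2.5,0.17,0,0,0,0.2],[255,-4,0.27,0,0,0,0.35],[255,-5.5,0.37,0,0,0,0.5],[255,-7,0.47,0,0,0,0.6],[255,-8.5,0.57,0,0,0,0.8],[255,-10,0.68,0,0,0,0.93],[255,-10.73,0.72,0,0,0,0.93],[255,-10.73,0.72,0,0,0,0.93],[255,-10.73,0.72,0,0,0,0.93]]]' --grip_force 6

```text
time: 9.43
ee_pos: [0.4936, -0.1889, 0.1489]
eef_rot: [0.715, 0.699, 0.001, 0.0]
ft_force: [-0.8, 0.3, -0.6]
width: 0.0354
```

```bash
python3 look.py w8;  python3 - <<'E'
from bench import r
from h import *
s=r.read_state()
print(goto(s,[0.4938,-0.1898,0.105],88.6))
im=cv2.imread("pics/w8.png"); crop(im,230,150,340,270,5,"pics/w8a.png")
E
```

```text
[ 0.4936 -0.1889  0.1489] 88.66630618885388 [-0.82  0.28 -0.62] 0.03541004867676689 9.425
(array([-0.051,  0.   ,  1.762]), array([ 0.024, -0.019,  0.02 ]))
```

View pics/w8a.png

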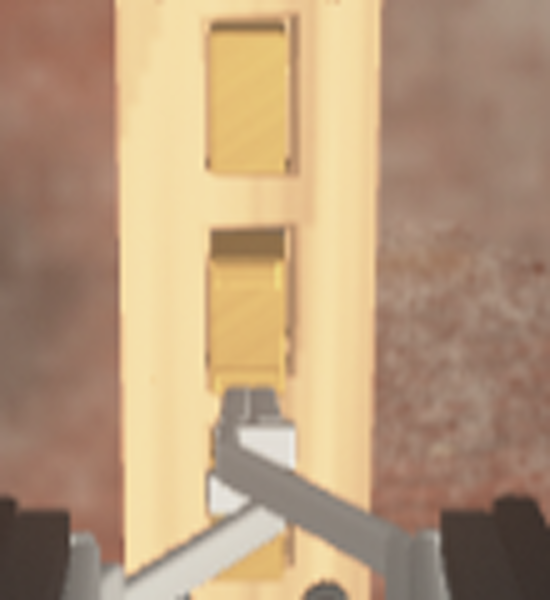

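carry_out --commands '[[[255,-0.04,0,0,0,0,0],[255,-0.04,0,0,0,0,0],[255,-0.04,0,0,0,0,0],[255,-0.04,0,0,0,0,0],[255,-0.04,0,0.5,0,0,0],[255,-0.04,0,1,0,0,0],[255,-0.04,0,1,0,0,0],[255,-0.04,0,1,0,0,0]]]' --grip_force 24

```text
time: 10.48
ee_pos: [0.4937, -0.1897, 0.124]
eef_rot: [0.715, 0.699, 0.001, 0.0]
ft_force: [-0.9, -0.2, -0.1]
width: 0.0273
```

```bash
python3 look.py w9;  python3 - <<'E'
from bench import r
from h import *
s=r.read_state()
print(goto(s,[0.4938,-0.1898,0.084],88.6))
im=cv2.imread("pics/w9.png"); crop(im,220,150,340,270,5,"pics/w9a.png")
E
```

```text
[ 0.4937 -0.1897  0.124 ] 88.69046088860082 [-0.93 -0.21 -0.12] 0.02728625605894262 10.475
(array([-0.006, -0.007,  1.609]), array([ 0.026, -0.016,  0.019]))
```

View pics/w9a.png

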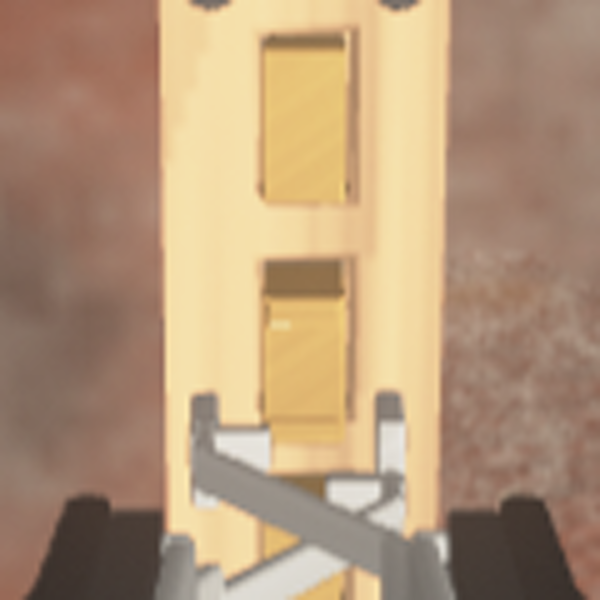

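```bash
python3 - <<'E'
from h import *
import json
j=json.load(open("w9.json"));i=j["i"];s=j["s"]
f=lambda c,z:(R.from_quat(s["eef_rot"]).inv().apply(at_z(i,220+(c[0]+.5)/5-.5,150+(c[1]+.5)/5-.5,z)-s["ee_pos"])*1000).round(1)
print("blades tips front", f((204,395),.065),f((389,392),.065))
P=np.array([f(c,.038) for c in [(264,296),(345,298),(342,440),(262,440)]]);print("slug",P.mean(0),P[:,:2])
P=np.array([f(c,.032) for c in [(263,48),(346,48),(346,202),(262,200)]]);print("b1",P.mean(0))
E
```

```text
blades tips front [-12.7  -4.3  59. ] [10.8 -4.7 59. ]
slug [-1.0e-01 -7.5e-02  8.6e+01] [[ -5.6 -10.8]
 [  5.8 -10.5]
 [  5.4  10.5]
 [ -6.   10.5]]
b1 [ 2.5000e-02 -3.4025e+01  9.1925e+01]
```

carry_out --commands '[[[255,0.03,0,0.3,0,0,0],[255,0.03,0,0.6,0,0,0],[255,0.03,0,0.9,0,0,0],[255,0.03,0,1.2,0,0,0],[255,0.03,0,1.4,0,0,0],[255,0.03,0,1.5,0,0,0],[255,0.03,0,1.58,0,0,0],[255,0.03,0,1.58,0,0,0]]]' --grip_force 24

```text
time: 11.52
ee_pos: [0.494, -0.1889, 0.0847]
eef_rot: [0.715, 0.699, 0.001, 0.0]
ft_force: [-0.1, -0.3, -1.0]
width: 0.0272
```

```bash
python3 look.py w10;  python3 - <<'E'
from h import *
im=cv2.imread("pics/w10.png"); crop(im,210,150,350,275,5,"pics/w10a.png")
E
```

```text
[ 0.494  -0.1889  0.0847] 88.69274698029842 [-0.09 -0.34 -0.96] 0.02724351034563611 11.525
```

View pics/w10a.png

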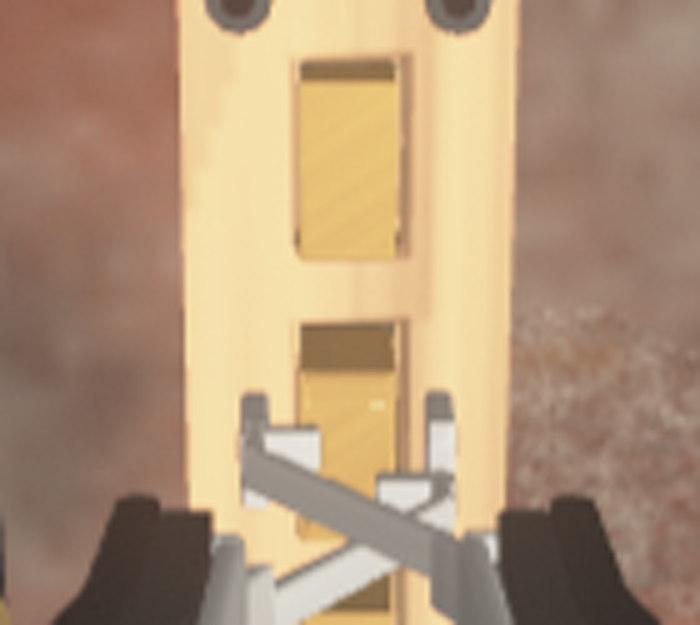

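carry_out --commands '[[[255,0,0,0.05,0,0,0],[255,0,0,0.05,0,0,0],[255,0,0,0.05,0,0,0]]]' --grip_force 24

```text
time: 11.95
ee_pos: [0.4941, -0.1889, 0.0836]
eef_rot: [0.715, 0.699, 0.001, 0.0]
ft_force: [-0.1, -0.4, -0.4]
width: 0.0274
```

carry_out --commands '[[[255,0,0,0,0,0,0],[255,0,0,0,0,0,0],[255,0,0,0,0,0,0],[255,0,0,0,0,0,0]]]' --grip_force 6

```text
time: 12.45
ee_pos: [0.4941, -0.189, 0.0836]
eef_rot: [0.715, 0.699, 0.001, 0.0]
ft_force: [-0.6, 0.1, -1.2]
width: 0.0299
```

carry_out --commands '[[[255,0,0,-0.2,0,0,0],[255,0,0,-0.5,0,0,0],[255,0,0,-0.9,0,0,0],[255,0,0,-1.4,0,0,0],[255,0,0,-2,0,0,0],[255,0,0,-2.6,0,0,0],[255,0,0,-2.6,0,0,0],[255,0,0,-2.6,0,0,0],[255,0,0,-2.6,0,0,0]]]' --grip_force 6

```text
time: 13.58
ee_pos: [0.4936, -0.1889, 0.1481]
eef_rot: [0.715, 0.699, 0.001, 0.0]
ft_force: [-0.7, -0.8, -1.4]
width: 0.0301
```

```bash
python3 look.py w11;  python3 - <<'E'
from h import *
from bench import r
im=cv2.imread("pics/w11.png"); crop(im,210,150,350,275,5,"pics/w11a.png")
s=r.read_state()
print(goto(s,[0.564,-0.344,0.15],73.7))
E
```

```text
[ 0.4936 -0.1889  0.1481] 88.69175953863069 [-0.73 -0.81 -1.36] 0.030143365677467466 13.575
(array([-6.136,  2.956, -0.078]), array([ 0.017, -0.018,  2.998]))
```

View pics/w11a.png

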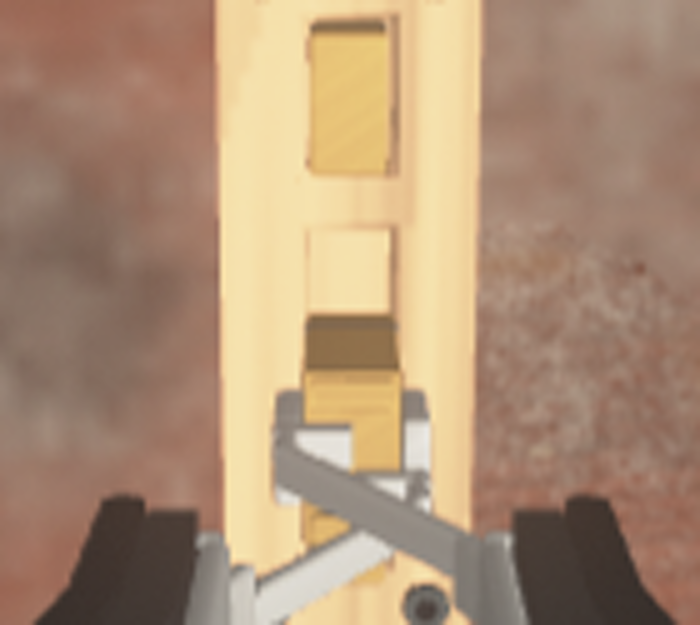

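```bash
python3 - <<'E'
from h import *
import json
j=json.load(open("w11.json"));i=j["i"];s=j["s"]
f=lambda c,z:(R.from_quat(s["eef_rot"]).inv().apply(at_z(i,210+(c[0]+.5)/5-.5,150+(c[1]+.5)/5-.5,z)-s["ee_pos"])*1000).round(1)
print("foot",f((306,317),.0725),f((396,317),.0725))
print("top",f((303,371),.1025),f((402,371),.1025))
print("blade",f((276,392),.0888),f((427,392),.0888))
print("pocket",f((306,228),.02),f((397,228),.02))
E
```

```text
foot [ -6.5 -10.4  75.6] [  5.7 -10.4  75.6]
top [ -6.1 -11.3  45.6] [  5.7 -11.3  45.6]
blade [-9.9 -4.6 59.3] [ 9.3 -4.6 59.3]
pocket [ -7.9 -12.1 128.1] [  7.  -12.1 128.1]
```

carry_out --commands '[[[255,-0.7,0.35,0,0,0,0.4],[255,-1.7,0.8,0,0,0,0.9],[255,-2.7,1.3,0,0,0,1.4],[255,-3.7,1.8,0,0,0,1.9],[255,-4.7,2.3,0,0,0,2.4],[255,-5.6,2.7,0,0,0,2.8],[255,-6.13,2.95,0,0,0,3],[255,-6.13,2.95,0,0,0,3],[255,-6.13,2.95,0,0,0,3],[255,-6.13,2.95,0,0,0,3]]]' --grip_force 6

```text
time: 14.88
ee_pos: [0.564, -0.3429, 0.1481]
eef_rot: [0.8, 0.6, 0.001, -0.0]
ft_force: [-0.3, -0.8, -1.2]
width: 0.0299
```

```bash
python3 look.py w12;  python3 - <<'E'
from h import *
from bench import r
im=cv2.imread("pics/w12.png"); crop(im,210,150,350,275,5,"pics/w12a.png")
s=r.read_state()
print(goto(s,[0.564,-0.344,0.12],73.7))
E
```

```text
[ 0.564  -0.3429  0.1481] 73.75817572450892 [-0.3  -0.78 -1.17] 0.02992258399927099 14.875
(array([-0.04 ,  0.01 ,  1.128]), array([ 0.016, -0.026,  0.01 ]))
```

View pics/w12a.png

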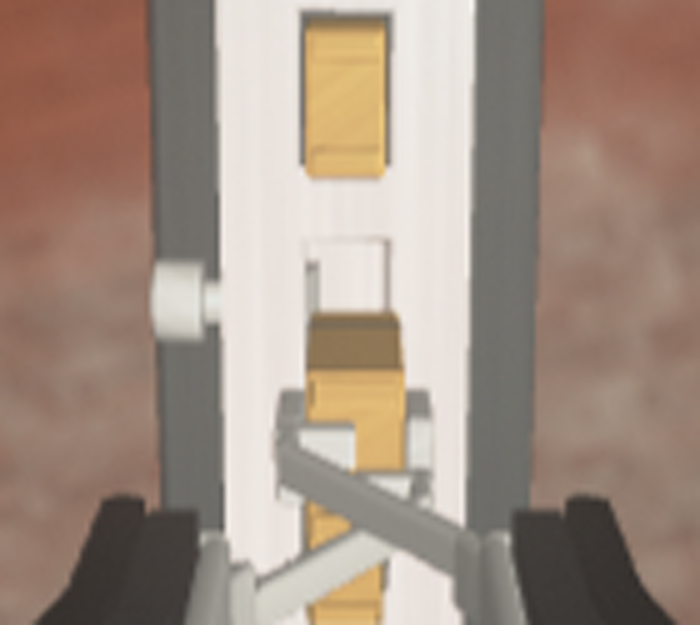

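```bash
cat > tf.py <<'E'
from h import *
import json
def mk(n,u0,v0,sc):
    j=json.load(open(n+".json"));i=j["i"];s=j["s"]
    return lambda c,z:(R.from_quat(s["eef_rot"]).inv().apply(at_z(i,u0+(c[0]+.5)/sc-.5,v0+(c[1]+.5)/sc-.5,z)-s["ee_pos"])*1000).round(1)
E
python3 - <<'E'
from tf import *
im=cv2.imread("pics/w12.png"); crop(im,260,190,300,230,18,"pics/w12b.png")
E
```

```text
(no output)
```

View pics/w12b.png

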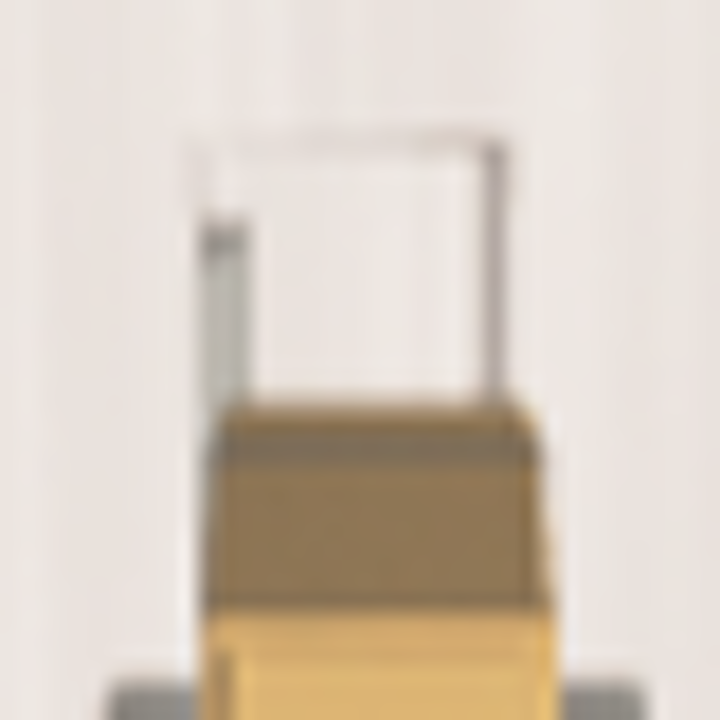

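```bash
python3 - <<'E'
from tf import *
f=mk("w12",260,190,18)
for n,c,z in [("slotL",(190,250),.026),("slotR",(507,250),.026),("slotLin",(203,250),.026),("slotRin",(487,250),.026),("top out",(350,130),.026),("top in",(350,150),.026),("footL",(215,420),.0725),("footR",(538,420),.0725),("footfront",(370,405),.0725),("topL",(205,608),.1025),("topR",(556,608),.1025)]: print(n,f(c,z))
E
```

```text
slotL [ -8.5  -6.6 122.1]
slotR [  5.6  -6.6 122.1]
slotLin [ -8.   -6.6 122.1]
slotRin [  4.7  -6.6 122.1]
top out [ -1.4 -12.1 122.1]
top in [ -1.4 -11.2 122.1]
footL [ -6.3 -10.5  75.6]
footR [  5.9 -10.5  75.6]
footfront [ -0.4 -11.1  75.6]
topL [ -5.9 -11.7  45.6]
topR [  5.7 -11.6  45.6]
```

carry_out --commands '[[[255,-0.048,0.015,0.3,0,0,0],[255,-0.048,0.015,0.7,0,0,0],[255,-0.048,0.015,1.1,0,0,0],[255,-0.048,0.015,1.4,0,0,0],[255,-0.048,0.015,1.6,0,0,0],[255,-0.048,0.015,1.66,0,0,0],[255,-0.048,0.015,1.66,0,0,0],[255,-0.048,0.015,1.66,0,0,0]]]' --grip_force 6

```text
time: 15.92
ee_pos: [0.5643, -0.3443, 0.107]
eef_rot: [0.8, 0.6, 0.001, 0.0]
ft_force: [0.3, -0.3, -0.8]
width: 0.0302
```

```bash
python3 look.py w13;  python3 - <<'E'
from h import *
from bench import r
im=cv2.imread("pics/w13.png"); crop(im,210,150,350,275,5,"pics/w13a.png");crop(im,255,185,305,235,14,"pics/w13b.png")
s=r.read_state()
print(s["torque"])
print(goto(s,[0.564,-0.344,0.12],73.7))
E
```

```text
[ 0.5643 -0.3443  0.107 ] 73.75314443606256 [ 0.26 -0.34 -0.82] 0.030157718123244248 15.925
[-0.00984425 -0.00519397  0.01772741]
(array([ 0.01 , -0.011, -0.521]), array([ 0.022, -0.027,  0.01 ]))
```

View pics/w13a.png

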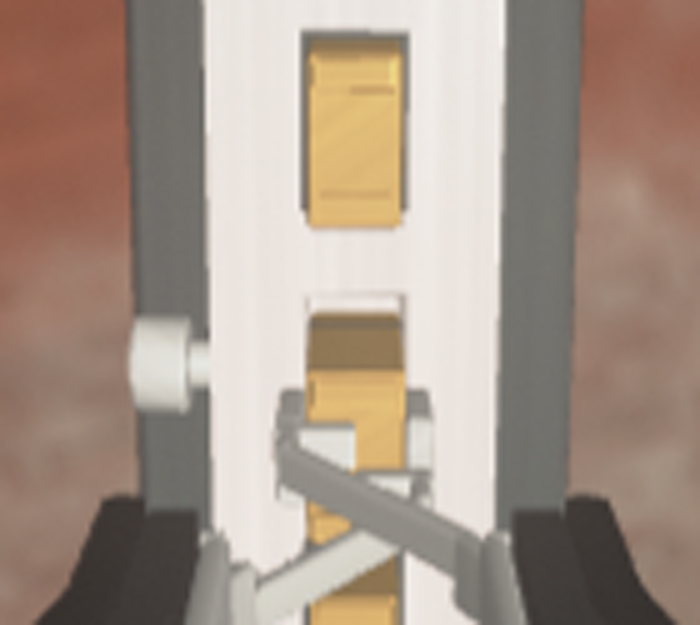

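View pics/w13b.png

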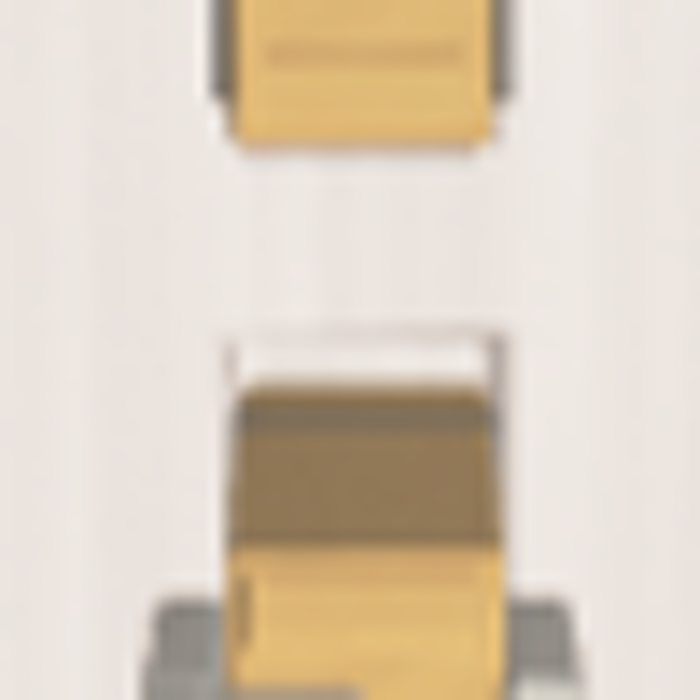

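```bash
python3 - <<'E'
from tf import *
f=mk("w13",255,185,14)
for n,c,z in [("slotL",(226,350),.026),("slotR",(503,350),.026),("slotLin",(240,350),.026),("slotRin",(489,350),.026),("top out",(365,328),.026),("top in",(365,338),.026),("footL",(237,405),.0314),("footR",(492,405),.0314),("footfront",(370,385),.0314)]: print(n,f(c,z))
E
```

```text
slotL [ -6.9 -11.5  81. ]
slotR [  6.7 -11.5  81. ]
slotLin [ -6.2 -11.5  81. ]
slotRin [  6.  -11.5  81. ]
top out [ -0.1 -12.6  81. ]
top in [ -0.1 -12.1  81. ]
footL [ -6.3 -10.1  75.6]
footR [  6.  -10.1  75.6]
footfront [  0.2 -11.1  75.6]
```

carry_out --commands '[[[255,0,0,0.1,0,0,0],[255,0,0,0.2,0,0,0],[255,0,0,0.28,0,0,0],[255,0,0,0.28,0,0,0]]]' --grip_force 6

```text
time: 16.48
ee_pos: [0.5641, -0.3442, 0.0997]
eef_rot: [0.8, 0.6, 0.001, -0.0]
ft_force: [-0.2, 0.1, -1.5]
width: 0.03
```

carry_out --commands '[[[255,0,0,0.04,0,0,0],[255,0,0,0.08,0,0,0],[255,0,0,0.12,0,0,0],[255,0,0,0.12,0,0,0]]]' --grip_force 6

```text
time: 16.98
ee_pos: [0.5642, -0.344, 0.0967]
eef_rot: [0.8, 0.6, 0.001, -0.0]
ft_force: [0.2, 0.1, -1.0]
width: 0.0297
```

carry_out --commands '[[[255,0,0,0.04,0,0,0],[255,0,0,0.08,0,0,0],[255,0,0,0.12,0,0,0],[255,0,0,0.12,0,0,0]]]' --grip_force 6

```text
time: 17.48
ee_pos: [0.5645, -0.3442, 0.094]
eef_rot: [0.8, 0.6, 0.002, 0.0]
ft_force: [0.7, 1.1, 2.8]
width: 0.0302
```

```bash
python3 look.py w14;  python3 - <<'E'
from h import *
from bench import r
im=cv2.imread("pics/w14.png"); crop(im,210,150,350,275,5,"pics/w14a.png")
E
```

```text
[ 0.5645 -0.3442  0.094 ] 73.76071314262416 [0.69 1.11 2.76] 0.030234834009328058 17.475
```

View pics/w14a.png

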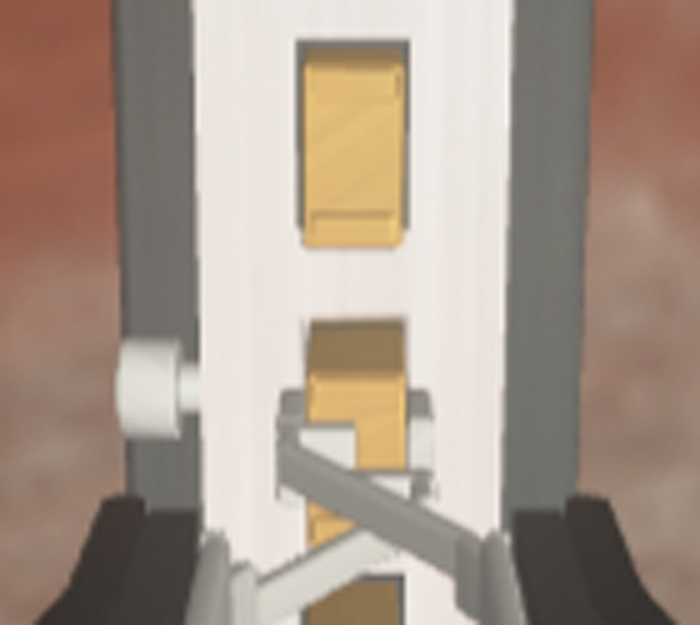

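carry_out --commands '[[[255,0,0,0.04,0,0,0],[255,0,0,0.06,0,0,0]]]' --grip_force 6

```text
time: 17.77
ee_pos: [0.5649, -0.3446, 0.0933]
eef_rot: [0.8, 0.6, 0.002, 0.001]
ft_force: [0.7, 0.7, 9.2]
width: 0.0299
```

carry_out --commands '[[[255,0,0,0.05,0,0,0],[255,0,0,0.07,0,0,0]]]' --grip_force 6

```text
time: 18.02
ee_pos: [0.5657, -0.345, 0.0927]
eef_rot: [0.8, 0.6, 0.002, 0.002]
ft_force: [0.8, 1.4, 9.0]
width: 0.0298
```

```bash
python3 look.py w15;  python3 - <<'E'
from h import *
from bench import r
im=cv2.imread("pics/w15.png"); crop(im,210,150,350,275,5,"pics/w15a.png")
im=r.camera("scene"); crop(im,305,190,405,310,5,"pics/s15a.png")
s=r.read_state(); print(goto(s,[.5643,-.3443,.0896],73.7),s["ft_force"],s["torque"])
E
```

```text
[ 0.5657 -0.345   0.0927] 73.76473431670004 [0.77 1.36 8.96] 0.029819830503540572 18.025
(array([ 0.01 , -0.062,  0.123]), array([ 0.065, -0.023,  0.013])) [1.12488314 0.90232754 8.65241236] [ 0.35369131 -0.13564757 -0.05061262]
```

View pics/w15a.png

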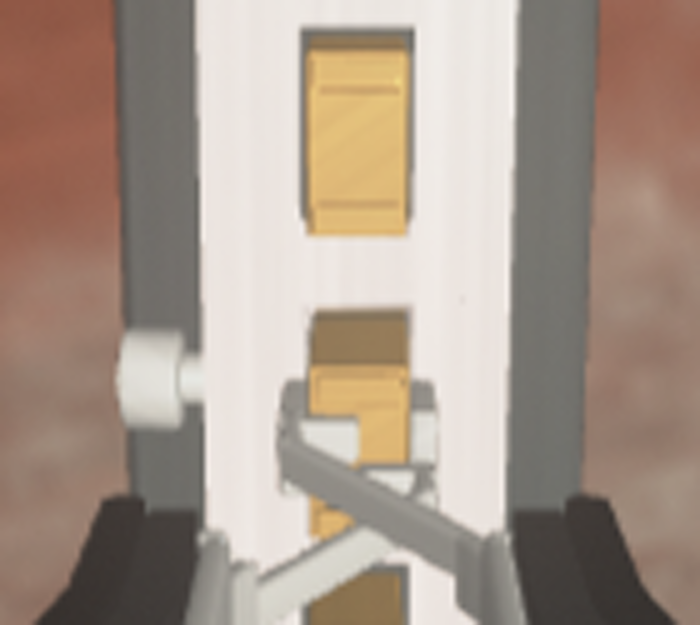

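View pics/s15a.png

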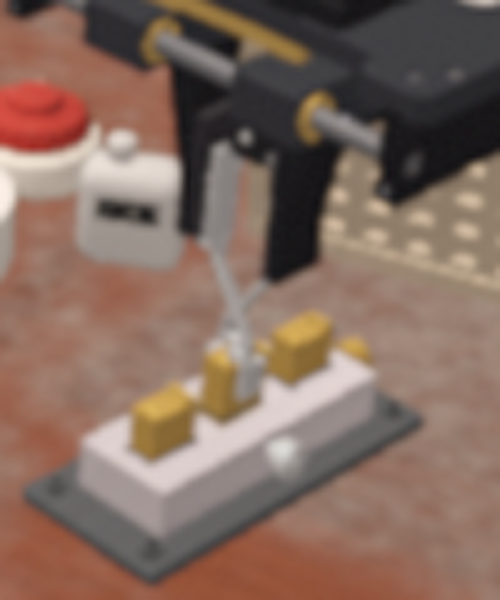

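carry_out --commands '[[[255,0.01,-0.03,0.06,0.03,0,0],[255,0.01,-0.05,0.075,0.06,0,0],[255,0.01,-0.05,0.08,0.06,0,0]]]' --grip_force 6

```text
time: 18.5
ee_pos: [0.5656, -0.3448, 0.092]
eef_rot: [0.8, 0.6, 0.002, 0.001]
ft_force: [0.9, 2.0, 10.9]
width: 0.03
```

carry_out --commands '[[[255,0.01,-0.05,0.07,0.04,0,0],[255,0.01,-0.06,0.09,0.06,0,0],[255,0.01,-0.06,0.09,0.06,0,0]]]' --grip_force 6

```text
time: 18.88
ee_pos: [0.5655, -0.3447, 0.0914]
eef_rot: [0.8, 0.6, 0.001, -0.0]
ft_force: [0.8, 1.3, 12.1]
width: 0.0295
```

```bash
python3 look.py w16;  python3 - <<'E'
from h import *
from bench import r
im=cv2.imread("pics/w16.png"); crop(im,210,150,350,275,5,"pics/w16a.png")
im=r.camera("scene"); crop(im,305,200,405,310,6,"pics/s16a.png")
s=r.read_state(); print(goto(s,[.5643,-.3443,.0896],73.7),s["ft_force"],s["torque"])
E
```

```text
[ 0.5655 -0.3447  0.0914] 73.78953793508273 [ 0.82  1.28 12.1 ] 0.029524949591141336 18.875
(array([ 0.   , -0.051,  0.074]), array([ 0.013, -0.017,  0.019])) [ 1.10744141  1.95030175 11.90151938] [ 4.93499895e-01 -2.24199831e-01 -5.70015038e-05]
```

View pics/w16a.png

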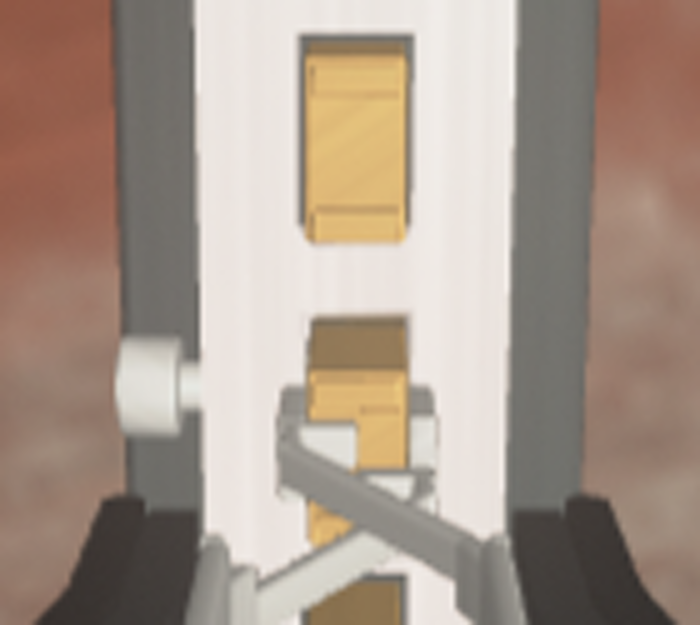

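View pics/s16a.png

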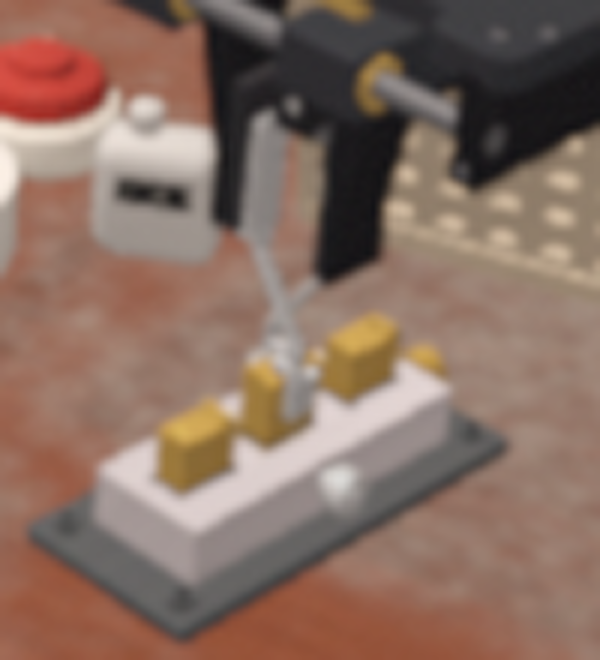

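carry_out --commands '[[[255,0,-0.05,0.08,0,0,0],[255,0,-0.06,0.09,0,0,0],[255,0,-0.06,0.09,0,0,0]]]' --grip_force 6

```text
time: 19.35
ee_pos: [0.5654, -0.3447, 0.091]
eef_rot: [0.8, 0.6, 0.002, 0.001]
ft_force: [0.4, 2.9, 12.4]
width: 0.03
```

carry_out --commands '[[[255,0,-0.05,0.09,0,0,0],[255,0,-0.06,0.1,0,0,0],[255,0,-0.06,0.11,0,0,0],[255,0,-0.06,0.11,0,0,0]]]' --grip_force 6

```text
time: 19.85
ee_pos: [0.5653, -0.3447, 0.09]
eef_rot: [0.8, 0.601, 0.003, 0.003]
ft_force: [0.8, 1.8, 13.2]
width: 0.0296
```

```bash
python3 look.py w17;  python3 - <<'E'
from h import *
from bench import r
im=cv2.imread("pics/w17.png"); crop(im,210,150,350,275,5,"pics/w17a.png")
im=r.camera("scene"); crop(im,305,200,405,310,6,"pics/s17a.png")
s=r.read_state(); print(goto(s,[.5643,-.3443,.0896],73.7),s["ft_force"],s["torque"])
E
```

```text
[ 0.5653 -0.3447  0.09  ] 73.82880630610495 [ 0.81  1.84 13.21] 0.029616331986669197 19.85
(array([ 0.005, -0.042,  0.017]), array([ 0.089, -0.017,  0.025])) [ 0.46761149  2.14362923 13.31096919] [ 0.61182801 -0.10521048 -0.07618427]
```

View pics/w17a.png

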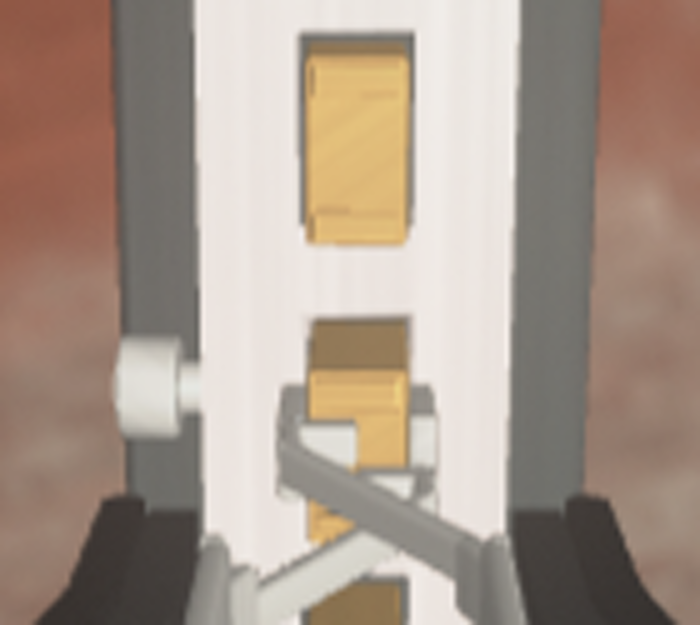

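View pics/s17a.png

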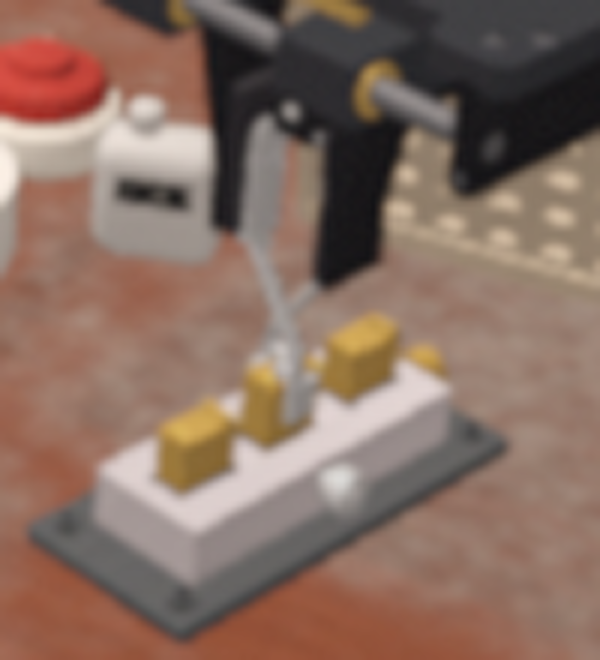

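```bash
python3 - <<'E'
from h import *
from bench import r
i=r.camera_info("scene"); im=r.camera("scene")
cv2.imwrite("pics/s18.png",im)
u0,v0,sc=325,240,12
c=cv2.resize(im[v0:295,u0:385],None,fx=sc,fy=sc,interpolation=cv2.INTER_CUBIC)
a=np.deg2rad(-16.3);ex=np.array([np.cos(a),np.sin(a),0]);ey=np.array([-np.sin(a),np.cos(a),0])
o=np.array([.5641,-.3442,.014])
for k,col in ((-36,(255,0,0)),(0,(0,0,255)),(36,(255,0,0))):
    P=np.array([o+ex*(k+sx*11)/1e3+ey*(0.5+sy*6)/1e3+[0,0,z] for z in (.012,.03) for sx,sy in ((-1,-1),(1,-1),(1,1),(-1,1))])
    q=((proj(i,P)-[u0,v0]+.5)*sc-.5).astype(int)
    for s in (0,4): cv2.polylines(c,[q[s:s+4].reshape(-1,1,2)],True,col,1)
cv2.imwrite("pics/s18o.png",c)
E
```

```text
(no output)
```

View pics/s18o.png

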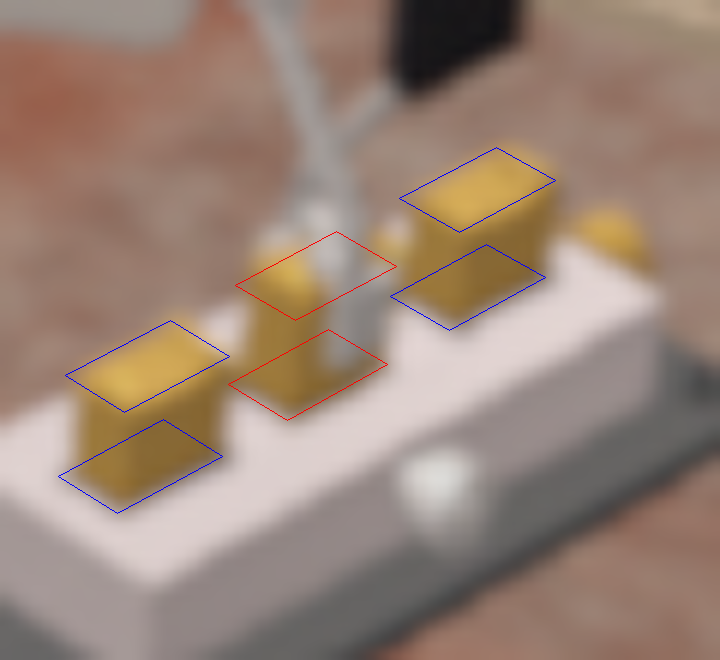

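carry_out --commands '[[[255,0,-0.05,0.08,0.06,0,0],[255,0,-0.06,0.1,0.09,0,0],[255,0,-0.06,0.11,0.09,0,0],[255,0,-0.06,0.11,0.09,0,0]]]' --grip_force 6

```text
time: 20.5
ee_pos: [0.5644, -0.3447, 0.0879]
eef_rot: [0.8, 0.601, 0.001, 0.0]
ft_force: [0.9, -0.0, 6.3]
width: 0.0297
```

```bash
cat > so.py <<'E'
import sys
from h import *
from bench import r
n=sys.argv[1]
i=r.camera_info("scene"); im=r.camera("scene")
u0,v0,sc=325,240,12
c=cv2.resize(im[v0:295,u0:385],None,fx=sc,fy=sc,interpolation=cv2.INTER_CUBIC)
a=np.deg2rad(-16.3);ex=np.array([np.cos(a),np.sin(a),0]);ey=np.array([-np.sin(a),np.cos(a),0])
o=np.array([.5641,-.3442,.014])
for k,col in ((-36,(255,0,0)),(0,(0,0,255)),(36,(255,0,0))):
    P=np.array([o+ex*(k+sx*11)/1e3+ey*(0.5+sy*6)/1e3+[0,0,z] for z in (.012,.03) for sx,sy in ((-1,-1),(1,-1),(1,1),(-1,1))])
    q=((proj(i,P)-[u0,v0]+.5)*sc-.5).astype(int)+[6,-2]
    for s in (0,4): cv2.polylines(c,[q[s:s+4].reshape(-1,1,2)],True,col,1)
cv2.imwrite(f"pics/{n}.png",c)
E
python3 so.py s19; python3 look.py w19; python3 - <<'E'
from h import *
im=cv2.imread("pics/w19.png"); crop(im,210,150,350,275,5,"pics/w19a.png")
E
```

```text
[ 0.5643 -0.3448  0.0879] 73.82444192621568 [1.   0.24 6.67] 0.029885219820216778 20.55
```

View pics/s19.png

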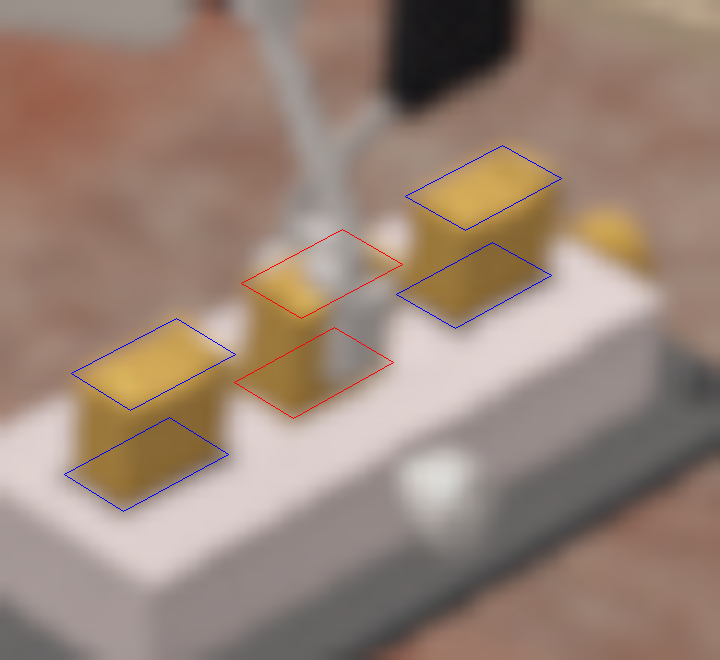

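View pics/w19a.png

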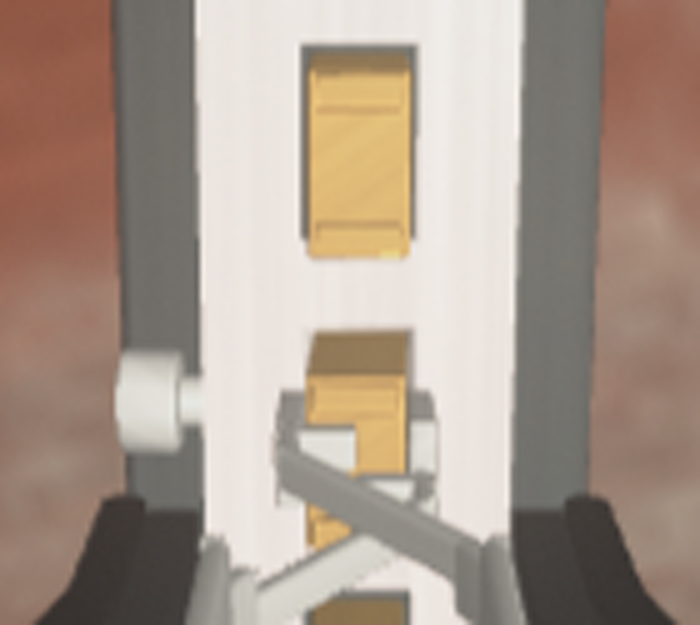

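carry_out --commands '[[[255,0.02,0,0.04,0,0,0],[255,0.02,0,0.06,0,0,0],[255,0.02,0,0.07,0,0,0]]]' --grip_force 6

```text
time: 20.98
ee_pos: [0.565, -0.3449, 0.0873]
eef_rot: [0.8, 0.601, 0.001, 0.001]
ft_force: [0.7, 1.2, 11.1]
width: 0.0299
```

carry_out --commands '[[[255,0.02,-0.02,0.07,0.03,0,0],[255,0.02,-0.03,0.09,0.03,0,0],[255,0.02,-0.03,0.09,0.03,0,0]]]' --grip_force 6

```text
time: 21.35
ee_pos: [0.5653, -0.3449, 0.0866]
eef_rot: [0.8, 0.601, 0.001, 0.001]
ft_force: [-1.1, 2.0, 13.2]
width: 0.0299
```

```bash
python3 so.py s20; python3 look.py w20; python3 - <<'E'
from h import *
im=cv2.imread("pics/w20.png"); crop(im,210,150,350,275,5,"pics/w20a.png")
E
```

```text
[ 0.5652 -0.3449  0.0866] 73.81418066092992 [-0.22  2.63 12.29] 0.0295180158016062 21.4
```

View pics/s20.png

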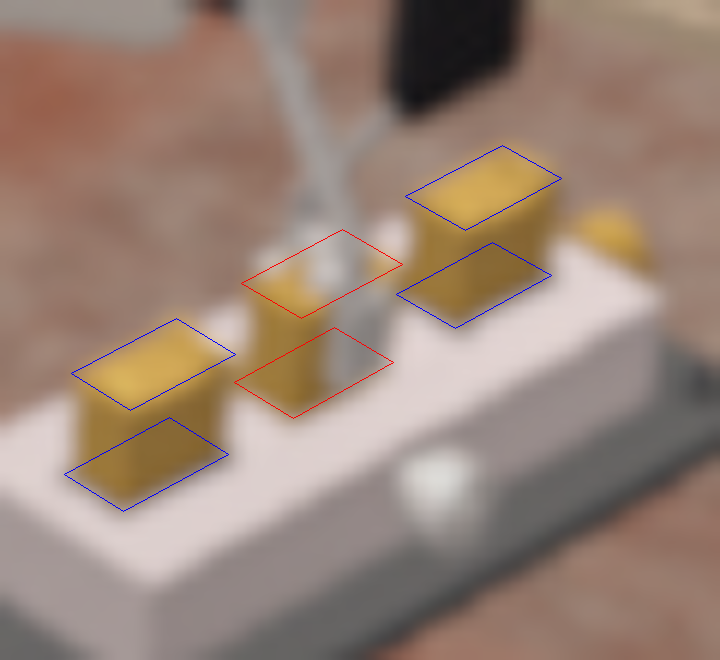

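View pics/w20a.png

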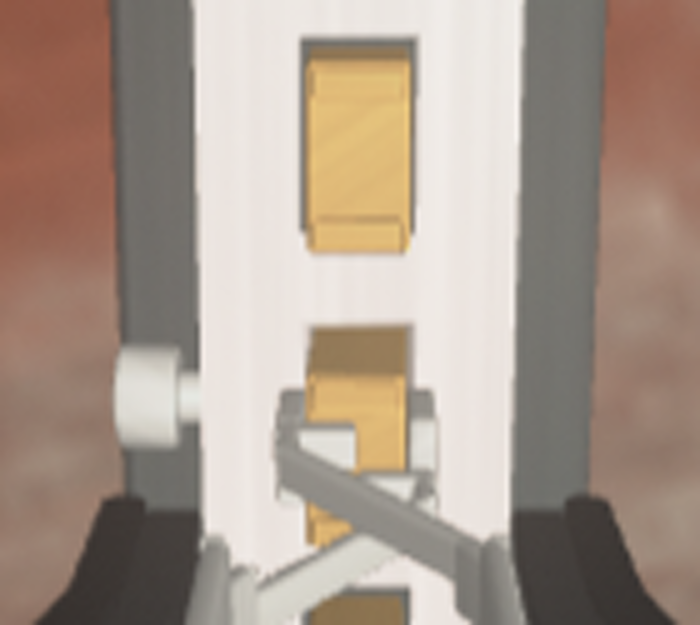

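carry_out --commands '[[[255,0.02,-0.02,0.07,0.02,0,0],[255,0.02,-0.04,0.09,0.02,0,0],[255,0.02,-0.04,0.1,0.02,0,0]]]' --grip_force 6

```text
time: 21.82
ee_pos: [0.5655, -0.345, 0.0864]
eef_rot: [0.8, 0.601, 0.001, 0.002]
ft_force: [-1.3, 2.0, 18.9]
width: 0.03
```

carry_out --commands '[[[255,0,0,0,0,0,0],[255,0,0,-0.01,0,0,0]]]' --grip_force 6

```text
time: 22.08
ee_pos: [0.5654, -0.3449, 0.0867]
eef_rot: [0.8, 0.6, 0.001, 0.002]
ft_force: [-1.0, 1.6, 4.2]
width: 0.0299
```

carry_out --commands '[[[255,0,0,-0.02,0,0,0],[255,0,0,-0.02,0,0,0],[255,0,0,-0.02,0,0,0],[255,0,0,-0.02,0,0,0]]]' --grip_force 24

```text
time: 22.58
ee_pos: [0.5653, -0.3449, 0.087]
eef_rot: [0.8, 0.6, 0.001, 0.002]
ft_force: [-0.1, 0.1, -1.5]
width: 0.0271
```

```bash
python3 look.py w21; python3 - <<'E'
from h import *
im=cv2.imread("pics/w21.png"); crop(im,210,150,350,275,5,"pics/w21a.png")
E
```

```text
[ 0.5653 -0.3449  0.087 ] 73.80664956504164 [-0.09  0.05 -1.48] 0.02711158877718449 22.575
```

View pics/w21a.png

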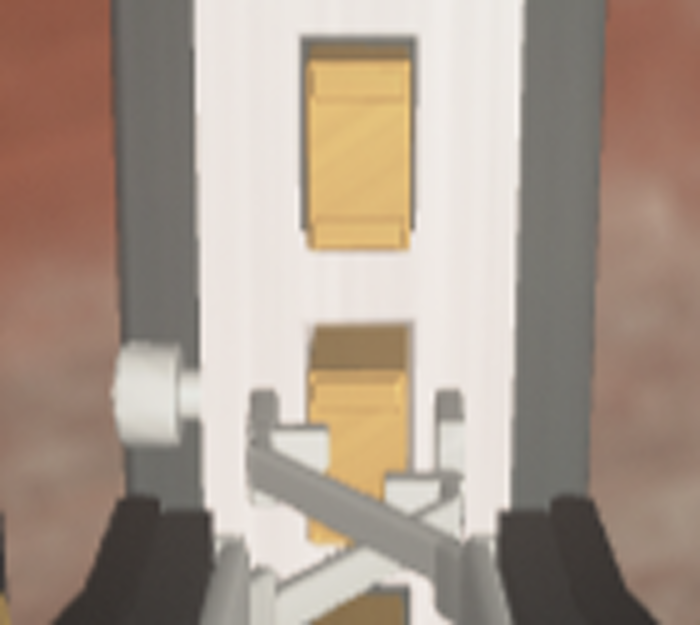

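carry_out --commands '[[[255,0,0,-0.15,0,0,0],[255,0,0,-0.4,0,0,0],[255,0,0,-0.8,0,0,0],[255,0,0,-1.3,0,0,0],[255,0,0,-1.9,0,0,0],[255,0,0,-2.5,0,0,0],[255,0,0,-2.5,0,0,0]]]' --grip_force 24

```text
time: 23.5
ee_pos: [0.5657, -0.3454, 0.1513]
eef_rot: [0.8, 0.6, 0.002, 0.003]
ft_force: [0.4, 0.3, -0.9]
width: 0.0268
```

carry_out --commands '[[[255,0,1.5,0,0,0,0],[255,0,1.5,0,0,0,0],[255,0,1.5,0,0,0,0],[255,0,1.5,0,0,0,0]]]' --grip_force 6

```text
time: 24.0
ee_pos: [0.601, -0.3559, 0.1515]
eef_rot: [0.8, 0.6, 0.002, 0.003]
ft_force: [0.8, -0.2, -1.0]
width: 0.0351
```

```bash
python3 so.py s22; python3 look.py w22; python3 - <<'E'
from h import *
from bench import r
im=cv2.imread("pics/w22.png"); crop(im,230,85,340,235,4,"pics/w22a.png")
s=r.read_state()
print(goto(s,[.461,.077,.15],93.4))
E
```

```text
[ 0.6011 -0.3558  0.1516] 73.77503698541803 [ 0.15 -0.44 -0.85] 0.035160887775502275 24.05
(array([ 1.5056e+01, -1.0222e+01, -6.0000e-03]), array([ 0.079,  0.016, -3.923]))
```

View pics/s22.png

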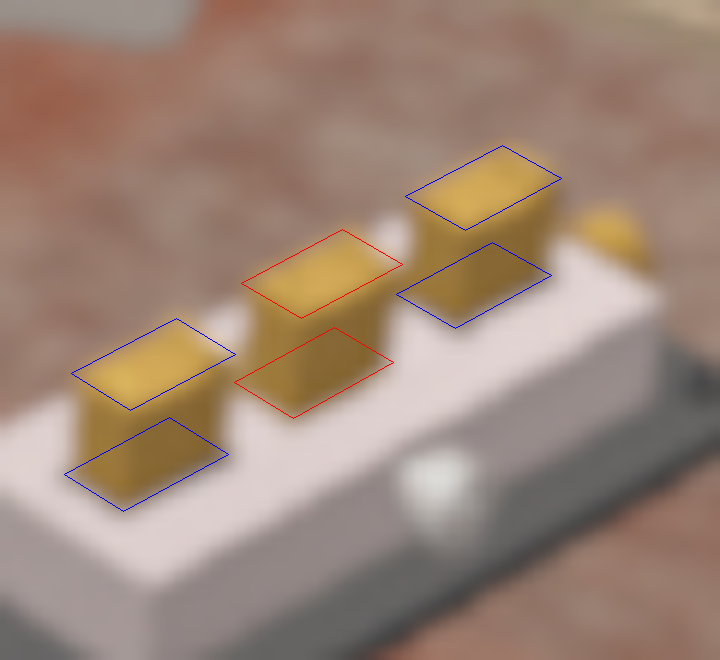

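View pics/w22a.png

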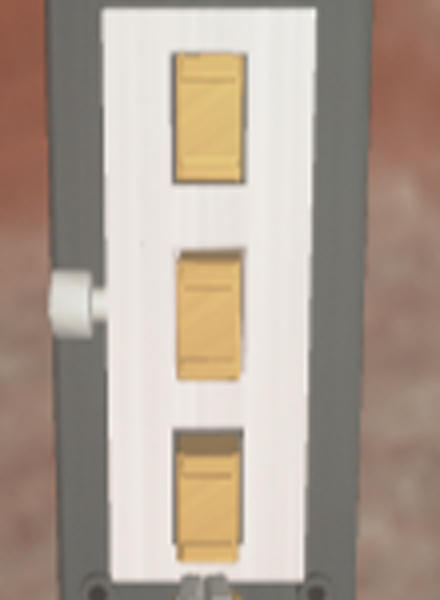

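```bash
python3 - <<'E'
from h import *
im=cv2.imread("pics/w22.png"); crop(im,262,140,302,230,8,"pics/w22b.png")
E
```

```text
(no output)
```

View pics/w22b.png

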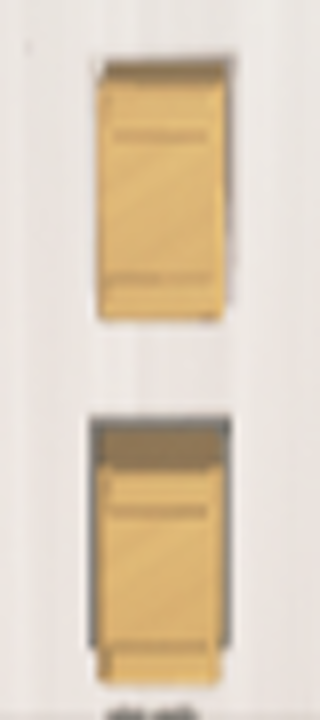

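carry_out --commands '[[[255,1,-0.68,0,0,0,-0.3],[255,2.5,-1.7,0,0,0,-0.65],[255,4,-2.72,0,0,0,-1.05],[255,5.5,-3.73,0,0,0,-1.45],[255,7,-4.75,0,0,0,-1.85],[255,8.5,-5.77,0,0,0,-2.2],[255,10,-6.8,0,0,0,-2.6],[255,11.5,-7.8,0,0.08,0,-3],[255,13,-8.83,0,0.08,0,-3.4],[255,14.4,-9.77,0,0.08,0,-3.75],[255,15.06,-10.22,0,0.08,0,-3.92],[255,15.06,-10.22,0,0.08,0,-3.92]]]' --grip_force 6

```text
time: 25.6
ee_pos: [0.4608, 0.0778, 0.1499]
eef_rot: [0.685, 0.728, -0.0, 0.0]
ft_force: [0.6, -0.1, -0.7]
width: 0.0348
```

carry_out --commands '[[[255,0,0,0,0,0,0],[255,0,0,0,0,0,0]]]' --grip_force 6

```text
time: 25.85
ee_pos: [0.4612, 0.0764, 0.1499]
eef_rot: [0.686, 0.727, -0.0, 0.0]
ft_force: [0.1, 0.3, -0.6]
width: 0.0349
```

```bash
python3 look.py w23; python3 - <<'E'
from h import *
from bench import r
im=cv2.imread("pics/w23.png"); crop(im,230,160,330,270,6,"pics/w23a.png")
s=r.read_state()
print(goto(s,[.461,.077,.15],93.4))
E
```

```text
[0.4612 0.0764 0.1499] 93.3542669497412 [ 0.1   0.26 -0.56] 0.03494537317388074 25.85
(array([ 0.014, -0.005, -0.003]), array([-0.002,  0.012, -0.006]))
```

View pics/w23a.png

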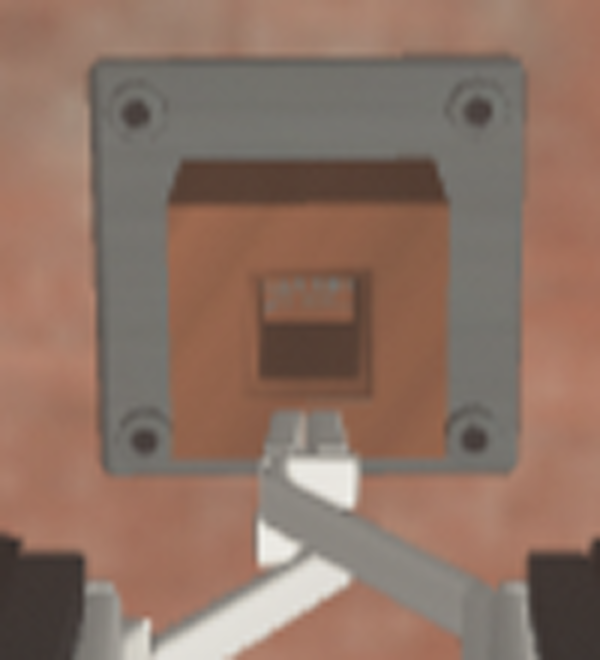

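```bash
python3 - <<'E'
from tf import *
f=mk("w23",230,160,6)
z=.1499-.0568
print("tips front",f((272,412),z),f((345,412),z))
P=np.array([f(c,.04) for c in [(250,270),(371,270),(371,396),(250,396)]]);print("pocket outer",P.mean(0),P[:,:2].tolist())
P=np.array([f(c,.04) for c in [(168,202),(447,202)]]);print("block front",P)
P=np.array([f(c,.006) for c in [(136,113),(478,110),(474,440),(145,440)]]);print("bolts",P.mean(0))
E
```

```text
tips front [-3.4 -5.2 56.8] [ 4.3 -5.2 56.8]
pocket outer [  0.775   0.    109.9  ] [[-7.0, -8.4], [8.5, -8.4], [8.7, 8.4], [-7.1, 8.4]]
block front [[-17.3 -17.2 109.9]
 [ 18.1 -17.2 109.9]]
bolts [  0.5     0.7   143.925]
```

carry_out --commands '[[[255,0.01,-0.01,0.5,0,0,0],[255,0.01,-0.01,1,0,0,0],[255,0.01,-0.01,1.5,0,0,0],[255,0.01,-0.01,1.9,0,0,0],[255,0.01,-0.01,2.2,0,0,0],[255,0.01,-0.01,2.5,0,0,0],[255,0.01,-0.01,2.7,0,0,0],[255,0.01,-0.01,2.7,0,0,0]]]' --grip_force 6

```text
time: 26.9
ee_pos: [0.4607, 0.0767, 0.0822]
eef_rot: [0.686, 0.728, -0.001, 0.0]
ft_force: [-0.4, 0.6, 0.2]
width: 0.0349
```

carry_out --commands '[[[255,0,0,0.2,0,0,0],[255,0,0,0.4,0,0,0],[255,0,0,0.6,0,0,0],[255,0,0,0.72,0,0,0],[255,0,0,0.72,0,0,0]]]' --grip_force 6

```text
time: 27.52
ee_pos: [0.4608, 0.0766, 0.0641]
eef_rot: [0.686, 0.728, -0.001, 0.0]
ft_force: [0.3, -0.3, -0.7]
width: 0.0352
```

carry_out --commands '[[[255,0,0,0.03,0,0,0],[255,0,0,0.05,0,0,0],[255,0,0,0.05,0,0,0]]]' --grip_force 6

```text
time: 27.9
ee_pos: [0.4618, 0.0768, 0.0638]
eef_rot: [0.686, 0.728, 0.0, 0.001]
ft_force: [-1.3, -0.0, 8.1]
width: 0.0353
```

```bash
python3 look.py w24; python3 - <<'E'
from h import *
im=cv2.imread("pics/w24.png"); crop(im,220,170,340,280,6,"pics/w24a.png")
E
```

```text
[0.4618 0.0768 0.0638] 93.35867401223265 [-1.31 -0.03  8.14] 0.03531836179115927 27.9
```

View pics/w24a.png

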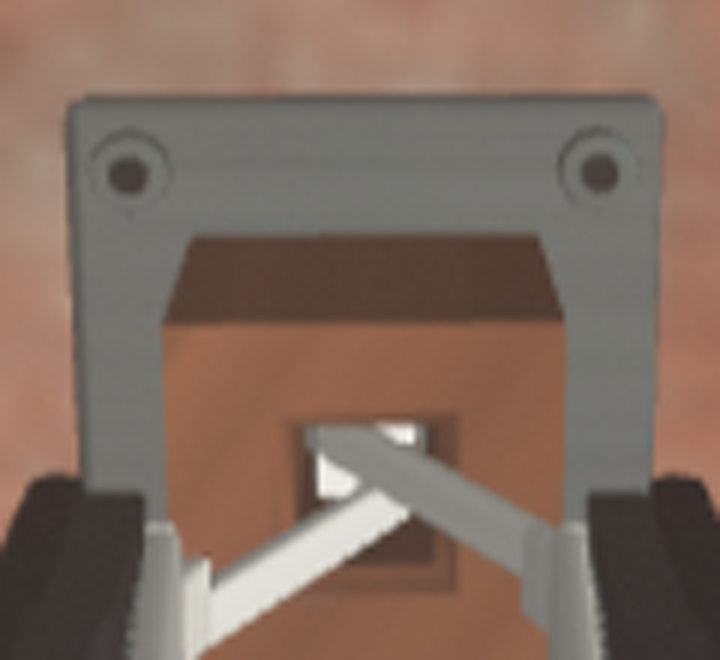

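carry_out --commands '[[[255,0,-0.02,-0.01,0,0,0],[255,0,-0.03,-0.02,0,0,0],[140,0,-0.03,-0.02,0,0,0],[100,0,-0.03,-0.02,0,0,0],[70,0,-0.03,-0.02,0,0,0],[70,0,-0.03,-0.02,0,0,0],[70,0,-0.03,-0.02,0,0,0]]]' --grip_force 6

```text
time: 28.82
ee_pos: [0.461, 0.0768, 0.0642]
eef_rot: [0.686, 0.728, 0.0, 0.001]
ft_force: [0.2, -0.1, 0.1]
width: 0.0621
```

carry_out --commands '[[[70,0,0,-0.4,0,0,0],[70,0,0,-1,0,0,0],[70,0,0,-2,0,0,0],[70,0,0,-3,0,0,0],[70,0,0,-4.3,0,0,0],[70,0,0,-6,0,0,0],[70,0,0,-6,0,0,0],[70,0,0,-6,0,0,0]]]'

```text
time: 29.82
ee_pos: [0.4607, 0.0768, 0.2144]
eef_rot: [0.686, 0.727, 0.0, 0.001]
ft_force: [0.2, 0.4, -0.4]
width: 0.0632
```

```bash
python3 look.py w25; python3 so.py s25; python3 - <<'E'
from h import *
from bench import r
im=r.camera("scene"); crop(im,110,180,180,260,7,"pics/s25b.png")
im=r.camera("top"); crop(im,210,150,400,300,4,"pics/t25.png")
E
```

```text
[0.4607 0.0768 0.2144] 93.35363544317433 [ 0.18  0.43 -0.42] 0.06323921234318336 29.825
```

View pics/w25.png

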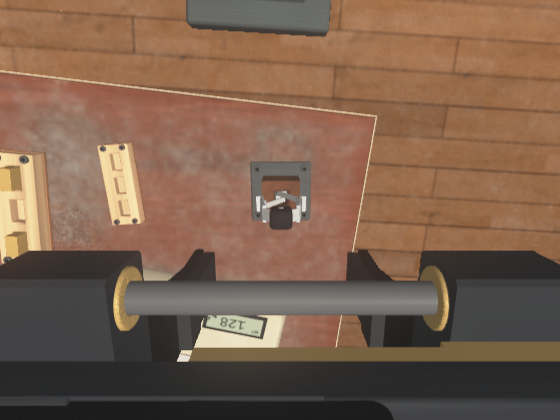

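View pics/s25b.png

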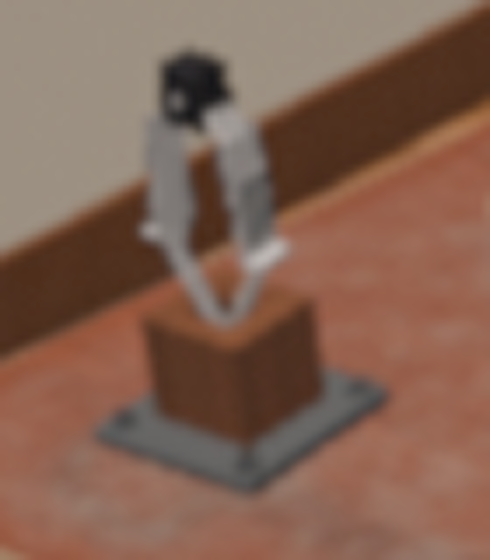

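View pics/s25.png

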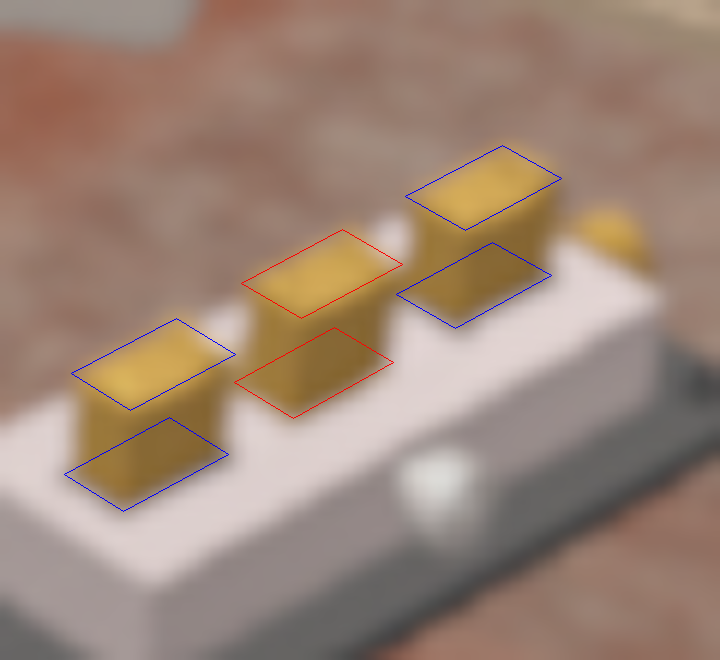

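View pics/t25.png

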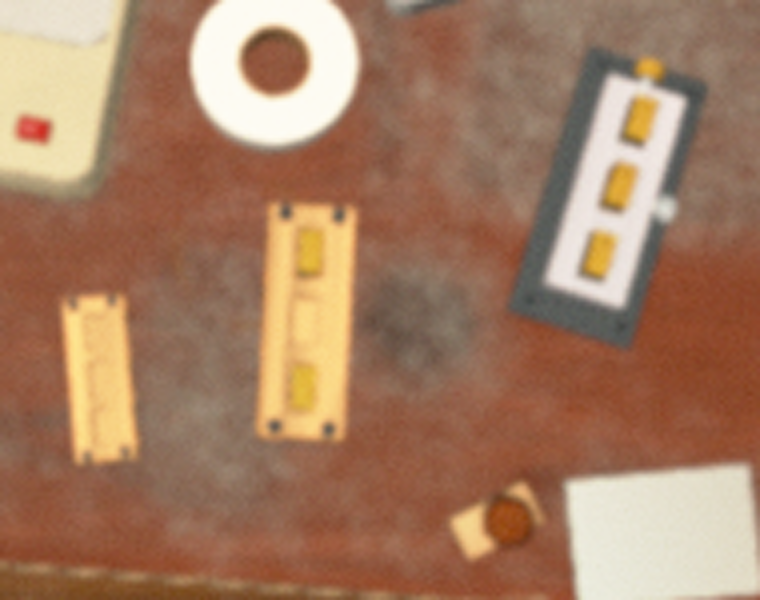

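```bash
python3 - <<'E'
from h import *
from bench import r
i=r.camera_info("scene"); im=np.mean([r.camera("scene").astype(np.float32) for _ in range(4)],0)
g=cv2.resize(cv2.cvtColor(im.astype(np.uint8),cv2.COLOR_BGR2GRAY) if 0 else im[...,0],None,fx=8,fy=8,interpolation=cv2.INTER_CUBIC)
a=np.deg2rad(-16.3);ex=np.array([np.cos(a),np.sin(a),0]);ey=np.array([-np.sin(a),np.cos(a),0]);o=np.array([.5641,-.3442,.044])
pp=lambda k,y=0.,z=0.:proj(i,o+ex*k/1e3+ey*y/1e3+[0,0,z/1e3])
J=np.array([pp(0,1)-pp(0),pp(0,0,1)-pp(0),pp(1)-pp(0)]); print("px per mm y,z,x",J.round(3))
def patch(k):
    c=pp(k)*8+3.5; return c
def meas(ka,kb):
    ca,cb=patch(ka),patch(kb); w,h=8*8,int(8*7)
    A=cv2.getRectSubPix(g,(2*w,2*h),tuple(ca.astype(float))); B=cv2.getRectSubPix(g,(2*w+64,2*h+64),tuple(cb.astype(float)))
    m=cv2.matchTemplate(B,A,cv2.TM_CCOEFF_NORMED); _,v,_,l=cv2.minMaxLoc(m); return (np.array(l)-32)/8,v
for ka,kb in((-36,0),(36,0),(-36,36)): print(ka,kb,meas(ka,kb))
E
python3 - <<'E'
E
```

```text
px per mm y,z,x [[-0.413 -0.243]
 [ 0.04  -0.463]
 [ 0.382 -0.205]]
-36 0 (array([-0.125, -0.25 ]), 0.9641318917274475)
36 0 (array([-0.25 ,  0.125]), 0.8865132927894592)
-36 36 (array([ 0.125, -0.5  ]), 0.8512543439865112)
```

```bash
python3 - <<'E'
from bench import r
print(r.read_state()["time"]); print(r.close_job())
E
```

```text
30.225
the job is handed in; nothing more can be done
None
```

The slug is set in the chase's middle slot and the tweezers are back in their stand, shut. I handed the job in at about 30 s of the 70 s allowed; it reports no verdict.

**What I did:**
- **Pick:** I lifted the tweezers shut by their handles at 6 N and squeezed them open at 24 N. I let them close on the tall middle slug of the 118 mm case, where the opening read 30 mm, and raised it clear.
- **Set:** I pushed the slug into the slot. It slid past the shoe at about 13 N on the force reading.
- **Return:** I opened the jaws, rose clear and put the tweezers back on the pocket floor.

**Last checks:**
- **Slug height:** matched against the two set slugs in the scene picture, it is level within about 0.3 mm. At the end of the push the fingertip height also agreed with home to about 0.4 mm.
- **Slug position:** it sits about 0.4 mm towards +y, as the shoe should hold it.
- **Tweezers:** they look the same as at the start, shut and upright.
- **The rest:** the two blanks, and the roll, stamp and pad, look unmoved in the top view. I took no final close look at the tally counter or timer.

**Checks that were less clean:**
- The final press read 18.9 N, just under 20 N with the sensor's roughly 1 N offset added, and well above the gentle 8–12 N.
- The arm gave 1–1.5 mm sideways while pressing.
- One wrist picture suggested the slug leans by 0.02–0.04 rad. The scene match did not show this, and it is within the 0.08 rad limit.

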